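# Find the good valve spring on the tester and fit it

### The arm

A 6-joint arm with a two-finger parallel gripper is mounted at the origin on the work surface. World frame = base frame: x ahead of the robot, y to its left, z up, the work surface at z = 0. Lengths are in mm, angles in rad, forces in N, time in s.
With the tool pointing down it reaches from about 350 to 975 mm from the base axis. Payload 17.4 kg.
Tool frame: the origin (TCP) lies at the very end of the fingers, on their centre line; the grasp point (between the pads) lies 19 mm behind it; z points along the fingers, y is the line along which they close (so a half turn about z gives the same grasp; the last joint's range is limited). The gripper opens to 85 mm and grips with 20 to 120 N. Pads are 22 mm wide; open, the fingers measure 114 mm over their backs; the gripper's body (76 mm by 85 mm) begins 54 mm behind the grasp point. The pads swing forward as they close: fully open they stand 13 mm farther back than shut.
Start: joints at [1.312, 0.116, 1.442, -0, 1.584, -0.038], TCP at [147.84, 658.617, 210.003] pointing down, gripper open.
Joint ranges: [-2.83, 2.83], [-0.83, 2.19], [0.07, 2.5], [-1.14, 4.28], [0.01, 3], [-2.97, 2.97]. Speed limits (rad/s): [1.89, 1.89, 2.22, 3.14, 3.14, 3.14].

### API

Orientations are given as a unit quaternion [w, x, y, z].
In Python, from workcell import * gives the robot as it stands. The module is installed in compiled form; this text tells all that it offers.
- The arm moves only by the tool play_rows, never from a script. Its argument "motion" is a list of rows, each an object of numbers: "dx", "dy", "dz": the shift along the tool's x, y, z in units of 50 mm (1.0 is 50 mm); "turn": the turn about the tool's z in units of 6 degrees (1.0 is 6 degrees); "gripper": the opening, from 0 (shut) to 1 (fully open). A call has 1 to 8 rows; each row shifts and turns the commanded pose from where the row before left it, along the tool's axes as they then stand; what a row does not reach is not made up. A row lasts 1/10 s, in which the tool goes at most 50 mm and 8.59 degrees, less where a joint would pass 70% of its speed; a pose out of reach is approached as far as the arm can. A call is refused whole if a number of a shift passes 1 or a number of a turn 1, either way. A call with a gripper value outside its range is refused whole. The fingers move at their own pace and stop on an object; the grip force is fixed at half the most. Time passes only in rows, so rows that do not move let the fingers close. It gives the time, the measured TCP pose, the force, the opening and the grip force at its end, in the units of the state.
- state(): the state, without advancing time (a new reading comes with each control period).
- read_camera(name): name is "scene" or "top" or "wrist"; returns the picture (400x640x3 uint8, blue, green, red); there is no depth.
- camera_model(name): a dict with "intrinsics" (3x3 intrinsics, pixels), "D" ([k1, k2, p1, p2, k3] as OpenCV has them; the pictures are not rectified), "eye" and "orientation" of the camera in the world. Camera axes: x right, y down, z forward; pixel columns grow to the right and rows downward; lengths in mm; the calibration is good to about 2 mm. A picture is of the moment at which its call begins: read the wrist's pose just before it. camera_model takes no time and is no camera call; for the wrist camera it gives the pose at the moment of the call.
- sign_off(): hands the job in; it is judged then, once.
Trained networks look in the newest picture that a camera, given by its name, has taken for a name from the list of things; names that differ only in an ending like _2 or _b are one class to them, and where a whole thing is asked for, a point or a joint stands for the part that bears it (a point fixed in the world has none). Each returns a list of dicts, best first, with "score" (0 to 1); they miss things now and then, are a little off and sometimes report something else, mostly with a low value. They report only what shows in the picture. A call takes as long as a camera call. They do not tell look-alikes from the thing itself.
- boxes_of(camera, thing): "pixel" ([row, column] in pixels, amid what is visible of it).
- silhouettes(camera, thing): "pixels" (400x640 bool, what is visible of it) and "pixel" ([row, column] in pixels, amid what is visible of it).
- mark_of(camera, thing): "pixel" ([row, column] in pixels: a listed point, or the origin of a listed thing).
The state is a dict: "t": time; "qpos": joint angles; "dq": joint speeds; "joint_efforts": joint torques, N m; "eef_pos": TCP position; "ee_rot": TCP orientation; "ft_force": force on the tool from outside, world axes, zero at the start; "moment": the same for the moment, N m; "opening": finger opening in mm; "grasp_force": force on a finger pad.
Only numpy, scipy, OpenCV 4.12 (cv2) and the standard library are available. Lean on these libraries where they do the work, as an engineer would, in place of code of your own. Each camera call takes 0.05 s, during which the arm holds its last target. There are 200 camera calls.

### The job

Test the three springs standing on the tester plate one after the other, from your left to your right: press each slowly down on its cap until the cap is level with the tops of the two height posts, hold it there for half a second and read the force, but stop and hold at about 14 N if that comes first, since no spring may ever carry more than 19 N. The good spring is the one that carries about 10 N at the marked height (the soft one gives about 5 N, the stiff one reaches 14 N before the mark). Then fit the good spring upright over the pin on top of the brass valve body, push it home gently with about 5 N, and let go, leaving the other two springs on their pins and everything else undisturbed.

Things in the scene. Friction and masses are not known exactly. Their poses are not given: they have to be found in the camera images.
- tester: fixed dark steel tester plate, 85 x 310 x 12 mm, origin at the centre of its underside, on the panel; y runs along the row of three seats to the robot's left, x away from the robot. At each end, 138 mm from the middle, stands a height post of 14 mm diameter whose flat top is 58 mm above the panel
- mark (a point): the marked height: level of the two height posts' flat tops, 58 mm above the panel (46 mm above the plate), given over the middle seat. A free spring's cap top stands 12 mm higher, 70 mm above the panel
- seat_left (a point): centre of the left (+y) of the tester's three seats (as the robot sees it), on the plate's top, 12 mm above the panel; a pin 11 mm in diameter, 6.5 mm tall with a tapered tip stands on it and enters the spring's foot with 2 mm of play all round. Seats are 80 mm apart; z up, y along the row to the left
- seat_middle (a point): centre of the middle of the tester's three seats (as the robot sees it), on the plate's top, 12 mm above the panel; a pin 11 mm in diameter, 6.5 mm tall with a tapered tip stands on it and enters the spring's foot with 2 mm of play all round. Seats are 80 mm apart; z up, y along the row to the left
- seat_right (a point): centre of the right (-y) of the tester's three seats (as the robot sees it), on the plate's top, 12 mm above the panel; a pin 11 mm in diameter, 6.5 mm tall with a tapered tip stands on it and enters the spring's foot with 2 mm of play all round. Seats are 80 mm apart; z up, y along the row to the left
- spring_a: one of three look-alike capped steel coil springs of unlike stiffness; any letter can start on any seat. 58 mm tall, 90 g: foot ring 34 mm diameter, 8 mm tall, 15 mm bore below; coil 36 mm tall, 28 mm wide; flat cap on top, 30 mm diameter, 14 mm tall, to press on or pinch. Origin: centre of the foot's underside, z up to the cap
- spring_b: one of three look-alike capped steel coil springs of unlike stiffness; any letter can start on any seat. 58 mm tall, 90 g: foot ring 34 mm diameter, 8 mm tall, 15 mm bore below; coil 36 mm tall, 28 mm wide; flat cap on top, 30 mm diameter, 14 mm tall, to press on or pinch. Origin: centre of the foot's underside, z up to the cap
- spring_c: one of three look-alike capped steel coil springs of unlike stiffness; any letter can start on any seat. 58 mm tall, 90 g: foot ring 34 mm diameter, 8 mm tall, 15 mm bore below; coil 36 mm tall, 28 mm wide; flat cap on top, 30 mm diameter, 14 mm tall, to press on or pinch. Origin: centre of the foot's underside, z up to the cap
- head_a (a joint): how far the cap of spring_a is pushed down towards its foot, m: 0 free, 0.012 = marked height on the tester, 0.020 = end of travel. Stiffness is one of 0.42 (soft), 0.83 (good) or 2.0 N/mm (stiff), so 5, 10 or 24 N at the marked height; which spring has which is not told
- head_b (a joint): how far the cap of spring_b is pushed down towards its foot, m: 0 free, 0.012 = marked height on the tester, 0.020 = end of travel. Stiffness is one of 0.42 (soft), 0.83 (good) or 2.0 N/mm (stiff), so 5, 10 or 24 N at the marked height; which spring has which is not told
- head_c (a joint): how far the cap of spring_c is pushed down towards its foot, m: 0 free, 0.012 = marked height on the tester, 0.020 = end of travel. Stiffness is one of 0.42 (soft), 0.83 (good) or 2.0 N/mm (stiff), so 5, 10 or 24 N at the marked height; which spring has which is not told
- valve: fixed brass valve body, 50 mm square and 32 mm tall, with side ports out to 47 mm on both y sides, a black knob on +x, and a round boss 44 mm in diameter on top whose flat top is 45 mm above the panel; origin at the centre of its underside
- valve_seat (a point): centre of the boss's flat top on the valve body, 45 mm above the panel; a pin like those of the tester (11 mm diameter, 6.5 mm tall, tapered tip) stands on it; a seated spring's foot underside rests at this level
- gauge: bystander: loose black pressure gauge lying face up, 96 mm diameter, 36 mm tall, origin under its centre
- gear_housing: bystander: loose grey plastic gear housing, 70 x 90 x 48 mm tall, origin under its centre
- straightener: bystander: loose stainless flow straightener, a tube 44 mm in diameter and 50 mm tall, standing, origin under its centre
Things that resemble listed ones, but are neither listed nor needed, are in the scene too. Leave any orange look-alike of the spring_a alone. Several things look just like the valve: the one meant starts farthest from the robot's base.

How it is judged (in metres and radians):
On the way, in this order (a step that is already met when the one before it is completed fails the run):
1. the spring on the left seat is pressed to the marked height (to within 2.5 mm), or held at a load above 11 N, for 0.3 s (((horizontal distance between spring_a and seat_left below 0.008 m and (value of joint head_a above 0.0095 m or contact force between spring_a and tester above 11 N)) or (horizontal distance between spring_b and seat_left below 0.008 m and (value of joint head_b above 0.0095 m or contact force between spring_b and tester above 11 N)) or (horizontal distance between spring_c and seat_left below 0.008 m and (value of joint head_c above 0.0095 m or contact force between spring_c and tester above 11 N)))), for 0.3 s.
2. the spring on the middle seat is pressed to the marked height (to within 2.5 mm), or held at a load above 11 N, for 0.3 s (((horizontal distance between spring_a and seat_middle below 0.008 m and (value of joint head_a above 0.0095 m or contact force between spring_a and tester above 11 N)) or (horizontal distance between spring_b and seat_middle below 0.008 m and (value of joint head_b above 0.0095 m or contact force between spring_b and tester above 11 N)) or (horizontal distance between spring_c and seat_middle below 0.008 m and (value of joint head_c above 0.0095 m or contact force between spring_c and tester above 11 N)))), for 0.3 s.
3. the spring on the right seat is pressed to the marked height (to within 2.5 mm), or held at a load above 11 N, for 0.3 s (((horizontal distance between spring_a and seat_right below 0.008 m and (value of joint head_a above 0.0095 m or contact force between spring_a and tester above 11 N)) or (horizontal distance between spring_b and seat_right below 0.008 m and (value of joint head_b above 0.0095 m or contact force between spring_b and tester above 11 N)) or (horizontal distance between spring_c and seat_right below 0.008 m and (value of joint head_c above 0.0095 m or contact force between spring_c and tester above 11 N)))), for 0.3 s.
4. the good spring stands over the valve's pin and is pushed down on the boss with more than 3 N for 0.2 s (horizontal distance between spring_b and valve_seat below 0.004 m and z of spring_b in the frame of valve_seat between -0.003 and 0.0025 m and angle between spring_b's own z axis and vertical below 0.08 rad and contact force between spring_b and valve above 3 N), for 0.2 s.
At the end, for the whole second after the job is handed in: The good spring stands at rest and uncompressed on the valve's boss over its pin (within 4 mm of centre, foot within 2.5 mm of the boss, upright within 0.08 rad); the soft and the stiff springs stand upright on the tester within 8 mm of where they began (horizontal distance between spring_b and valve_seat below 0.004 m and z of spring_b in the frame of valve_seat between -0.003 and 0.0025 m and angle between each of spring_b, spring_a, spring_c's own z axis and vertical below 0.08 rad and distance of each of spring_a, spring_c from where it was at the start of the episode below 0.008 m and linear speed of spring_b below 0.02 m/s and value of joint head_b below 0.002 m); the robot touches nothing.
It fails at once if a spring is loaded above 19 N on the tester plate or the valve (contact force between any of spring_a, spring_b, spring_c and tester above 19 N or contact force between any of spring_a, spring_b, spring_c and valve above 19 N).
It fails at once if a spring is squeezed more than 3.5 mm below the marked height (value of joint any of head_a, head_b, head_c above 0.0155 m).
It fails at once if the gauge, the gear housing or the flow straightener is moved more than 15 mm or tipped (distance of any of gauge, gear_housing, straightener from where it was at the start of the episode above 0.015 m or angle between any of gauge, gear_housing, straightener's own z axis and vertical above 0.2 rad).
It also fails if it takes over 72 s, if anything falls off the work surface, if the arm or the gripper's body presses on something with over 40 N, if the wrist force passes 120 N, or if a joint passes its speed limit or range.

## Working session

There is one attempt and no reset: what is moved stays moved. The work goes in short steps, Python scripts to look and compute and a tool call to move; the robot and the scene stay as the last step left them, time stands still between calls to the robot, and variables do not carry over. Pictures are saved under pics/ and viewed, at most 10 in all, crops included, and the job is handed in when it is done.

Besides the shell and the picture viewer there is one more tool, called after ">>>" by a JSON object that holds its "method" and its "body". play_rows: Moves the arm, as the interface text tells. Its arguments: {"type":"object","properties":{"motion":{"type":"array"}},"required":["motion"]}

```bash
mkdir -p pics; cat > h.py <<'E'
from workcell import *
import numpy as np, cv2
from scipy.spatial.transform import Rotation as R
def cam(n):
    m=camera_model(n); q=np.array(m["orientation"],float)
    Rm=q if q.shape==(3,3) else R.from_quat(q[[1,2,3,0]]).as_matrix()
    return np.array(m["intrinsics"],float),np.array(m["D"],float),np.array(m["eye"],float),Rm
def ray(c,px):
    K,D,e,Rm=c; u=cv2.undistortPoints(np.array([[[px[1],px[0]]]],float),K,D)[0,0]
    d=Rm@np.array([u[0],u[1],1]); return e,d/np.linalg.norm(d)
def onz(c,px,z):
    e,d=ray(c,px); return e+d*(z-e[2])/d[2]
def tri(rs):
    A=sum(np.eye(3)-np.outer(d,d) for e,d in rs); b=sum((np.eye(3)-np.outer(d,d))@e for e,d in rs)
    return np.linalg.solve(A,b)
def proj(c,P):
    K,D,e,Rm=c; p=Rm.T@(np.array(P,float)-e); return cv2.projectPoints(p[None],np.zeros(3),np.zeros(3),K,D)[0][0,0][::-1]
E
python3 - <<'E'
from h import *
s=state(); print({k:np.round(s[k],3) for k in s})
for n in("scene","top"):
    cv2.imwrite(f"pics/{n}0.png",read_camera(n)); c=cam(n); print(n,c[2],c[3][:,2])
    for t in("spring_a","valve_seat","seat_left","seat_middle","seat_right","mark","valve","gauge","gear_housing","straightener"):
        print(t,[(np.round(m["pixel"]),round(m["score"],2),np.round(onz(c,m["pixel"],{"valve_seat":45,"mark":58}.get(t,12 if t[:2] in("sp","se") else 0))[:2])) for m in mark_of(n,t)])
E
```

```text
{'t': np.float64(0.0), 'qpos': array([ 1.312,  0.117,  1.442, -0.   ,  1.584, -0.038]), 'dq': array([-0.001,  0.   ,  0.001, -0.001, -0.001,  0.   ]), 'joint_efforts': array([ 1.0000e-03, -7.3200e+01, -6.3247e+01,  0.0000e+00,  7.0000e-03,
        0.0000e+00]), 'eef_pos': array([147.771, 658.42 , 209.263]), 'ee_rot': array([-0.   ,  0.11 ,  0.994, -0.001]), 'ft_force': array([-0.038,  0.237, -0.857]), 'moment': array([-0.021,  0.016,  0.043]), 'grasp_force': np.float64(0.0), 'opening': np.float64(85.296)}
scene [1136.12329502 -257.60310937  917.19766605] [-0.52129741  0.26824656 -0.810119  ]
spring_a [(array([256., 226.]), 0.92, array([ 589., -195.])), (array([178., 264.]), 0.86, array([438., -41.])), (array([219., 294.]), 0.84, array([573., -30.])), (array([238., 261.]), 0.56, array([ 582., -113.]))]
valve_seat [(array([161., 377.]), 0.83, array([539., 201.])), (array([123., 326.]), 0.6, array([378., 155.]))]
seat_left [(array([220., 291.]), 0.66, array([573., -36.]))]
seat_middle [(array([234., 261.]), 0.57, array([ 575., -110.]))]
seat_right [(array([255., 224.]), 0.9, array([ 584
[... 1023 characters left out ...]
y([758., 122.]))]
seat_middle [(array([209., 385.]), 0.69, array([ 573., -112.])), (array([206., 384.]), 0.67, array([ 580., -109.])), (array([127., 347.]), 0.42, array([759., -22.]))]
seat_right [(array([204., 423.]), 0.89, array([ 586., -198.])), (array([208., 348.]), 0.42, array([573., -28.]))]
mark [(array([204., 389.]), 0.57, array([ 581., -114.]))]
valve [(array([292., 268.]), 0.73, array([379., 148.])), (array([221., 245.]), 0.63, array([539., 206.]))]
gauge [(array([130., 434.]), 0.88, array([ 759., -224.])), (array([128., 347.]), 0.36, array([761., -22.]))]
gear_housing [(array([123., 345.]), 0.94, array([772., -18.]))]
straightener [(array([130., 282.]), 0.94, array([751., 127.]))]
```

View pics/scene0.png

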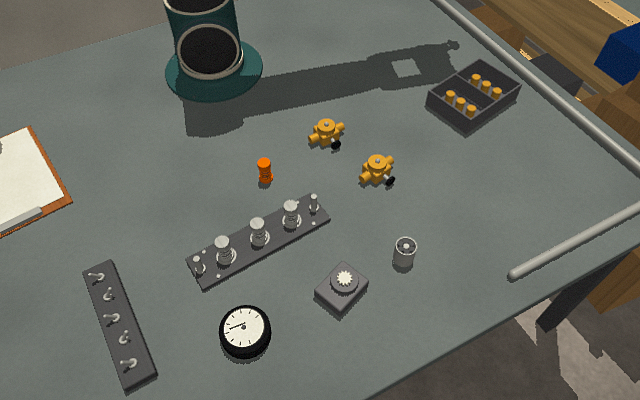

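View pics/top0.png

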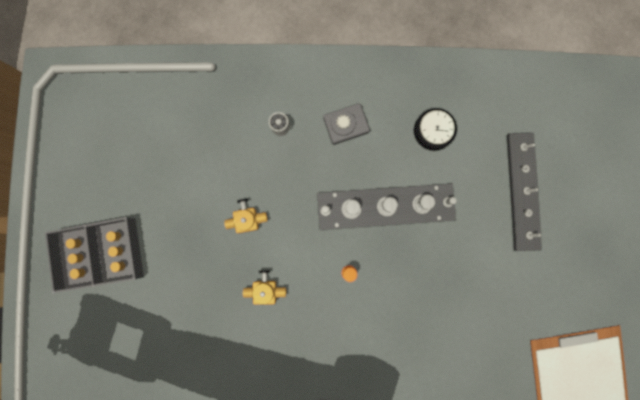

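The scene and top views show the tester with three grey-capped springs. In the scene view the left, middle and right springs are near (219,294), (238,261) and (256,226) as row, column. An orange decoy stands at (178,264).

There are two valve candidates in the scene view: (161,377) at about 575 mm from the base, and (123,326) at about 415 mm. The farther one, (161,377), is the one meant. I'll confirm it in a crop and triangulate.

```bash
python3 - <<'E'
from h import *
cs,ct=cam("scene"),cam("top")
im=cv2.imread("pics/scene0.png"); cv2.imwrite("pics/valves.png",cv2.resize(im[100:220,290:420],None,fx=4,fy=4,interpolation=cv2.INTER_CUBIC))
P={"L":((219,294),(209,350)),"M":((236,261),(206,385)),"R":((256,226),(202,421)),"valve_far":((161,377),(220,243)),"valve_near":((123,326),(291,260))}
for k,(a,b) in P.items():
    r=[ray(cs,a),ray(ct,b)]; X=tri(r); print(k,X.round(1),"base dist",np.hypot(*X[:2]).round())
# silhouettes of springs: extremes top edge
for n,c in(("scene",cs),("top",ct)):
    read_camera(n)
    for s in silhouettes(n,"spring_a"):
        m=s["pixels"]; r,q=np.where(m); print(n,round(s["score"],2),np.round(s["pixel"]),m.sum(),r.min(),r.max(),q.min(),q.max())
E
```

```text
L [572.  -30.9  11.5] base dist 573.0
M [ 579.6 -111.2   13.2] base dist 590.0
R [ 590.  -193.9   12.3] base dist 621.0
valve_far [539.4 202.4  43.8] base dist 576.0
valve_near [386.5 155.2  54. ] base dist 416.0
scene 0.93 [250. 224.] 334 237 261 215 232
scene 0.79 [170. 264.] 322 158 183 257 272
scene 0.71 [231. 260.] 345 217 243 250 267
top 0.79 [202. 423.] 208 196 209 415 434
top 0.72 [207. 386.] 208 198 213 379 396
top 0.52 [275. 349.] 197 265 281 342 356
top 0.5 [208. 353.] 157 201 215 345 358
```

View pics/valves.png

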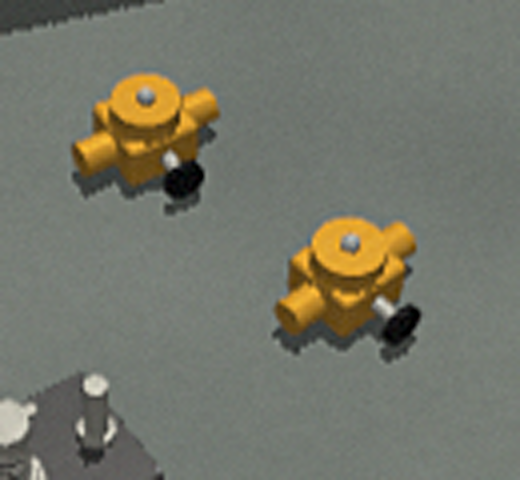

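The heights agree with the text (about 12 mm at the seats, about 45 mm at the boss). The valve meant is the lower right one in the crop, scene pixel (160,377), because it is farther from the base. I'm moving towards it for a wrist view.

>>> {"method": "play_rows", "body": {"motion": [{"dx": -0.8, "dy": -0.6, "gripper": 1}, {"dx": -0.8, "dy": -0.6, "gripper": 1}, {"dx": -0.8, "dy": -0.6, "gripper": 1}, {"dx": -0.8, "dy": -0.6, "gripper": 1}, {"dx": -0.8, "dy": -0.6, "gripper": 1}, {"dx": -0.8, "dy": -0.6, "gripper": 1}, {"dx": -0.8, "dy": -0.6, "gripper": 0}, {"dx": -0.8, "dy": -0.6, "gripper": 0}]}}

```text
$.motion[0]: bad value
```

>>> {"method": "play_rows", "body": {"motion": [{"turn": 1, "gripper": 0}, {"turn": 1, "gripper": 0}, {"turn": 1, "gripper": 0}, {"turn": 1, "gripper": 0}, {"turn": 1, "gripper": 0}, {"turn": 1, "gripper": 0}, {"turn": 1, "gripper": 0}, {"turn": 1, "gripper": 0}]}}

```text
$.motion[0]: bad value
```

>>> {"method": "play_rows", "body": {"motion": [{"turn": 1, "gripper": 0}, {"turn": 1, "gripper": 0}, {"turn": 1, "gripper": 0}, {"turn": 1, "gripper": 0}, {"gripper": 0}]}}

```text
$.motion[0]: bad value
```

```bash
cat >> h.py <<'E'
def tool():
    s=state(); q=np.array(s["ee_rot"]); M=R.from_quat(q[[1,2,3,0]]).as_matrix(); return s,np.array(s["eef_pos"]),M
def togo(P):
    s,p,M=tool(); print("t",round(float(s["t"]),2),"tcp",p.round(1),"yawY",np.degrees(np.arctan2(M[1,1],M[0,1])).round(2),"F",np.round(s["ft_force"],2),"open",round(float(s["opening"]),1)); print("units to",np.round(P,1),(M.T@(np.array(P)-p)/50).round(3))
E
python3 - <<'E'
from h import *
togo([574,-31,90]); c=cam("wrist"); print(c[2],c[3].round(2)); cv2.imwrite("pics/w1.png",read_camera("wrist"))
for t in("valve_seat","spring_a"):
  for m in mark_of("wrist",t): print(t,np.round(m["pixel"],1),round(m["score"],2),onz(c,m["pixel"],45 if t[0]=="v" else 12).round(1))
E
```

```text
t 1.3 tcp [147.9 658.6 210. ] yawY 77.35 F [ 0.32 -0.15  0.34] open 85.2
units to [574 -31  90] [-11.337 -11.591   2.4  ]
[ 80.73916491 673.96207228 373.1692556 ] [[ 0.22  0.94  0.26]
 [ 0.98 -0.21 -0.06]
 [-0.    0.27 -0.96]]
```

View pics/w1.png

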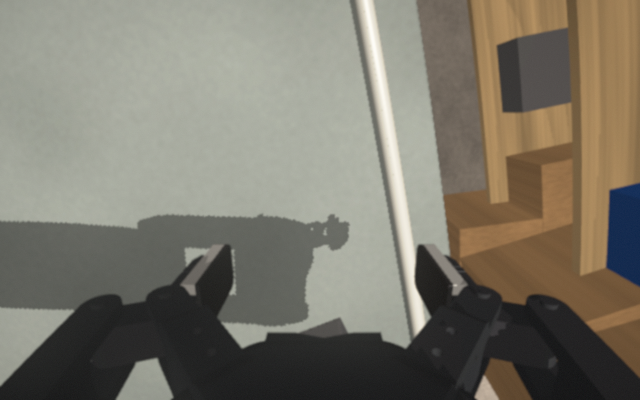

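The wrist picture shows only empty table and the open fingers, because the rows were refused. They seem to need every field, so I'll resend them complete.

>>> {"method": "play_rows", "body": {"motion": [{"dx": -0.8, "dy": -0.6, "dz": 0, "turn": 0, "gripper": 1}, {"dx": -0.8, "dy": -0.6, "dz": 0, "turn": 0, "gripper": 1}, {"dx": -0.8, "dy": -0.6, "dz": 0, "turn": 0, "gripper": 1}, {"dx": -0.8, "dy": -0.6, "dz": 0, "turn": 0, "gripper": 1}, {"dx": -0.8, "dy": -0.6, "dz": 0, "turn": 0, "gripper": 1}, {"dx": -0.8, "dy": -0.6, "dz": 0, "turn": 0, "gripper": 1}, {"dx": -0.8, "dy": -0.6, "dz": 0, "turn": 0, "gripper": 1}, {"dx": -0.8, "dy": -0.6, "dz": 0, "turn": 0, "gripper": 1}]}}

```text
t: 2.25
eef_pos: [408.4, 352.6, 210.3]
ee_rot: [0.0, 0.11, 0.994, 0.0]
ft_force: [1.8, -0.0, -0.5]
opening: 85.8
grasp_force: 0.0
```

>>> {"method": "play_rows", "body": {"motion": [{"dx": 0, "dy": 0, "dz": 0, "turn": 1, "gripper": 1}, {"dx": 0, "dy": 0, "dz": 0, "turn": 1, "gripper": 1}, {"dx": 0, "dy": 0, "dz": 0, "turn": 1, "gripper": 1}, {"dx": 0, "dy": 0, "dz": 0, "turn": 1, "gripper": 1}, {"dx": 0, "dy": 0, "dz": 0, "turn": 1, "gripper": 1}, {"dx": 0, "dy": 0, "dz": 0, "turn": 1, "gripper": 1}, {"dx": 0, "dy": 0, "dz": 0, "turn": 1, "gripper": 1}, {"dx": 0, "dy": 0, "dz": 0, "turn": 1, "gripper": 1}]}}

```text
t: 3.05
eef_pos: [407.5, 354.4, 210.1]
ee_rot: [0.0, 0.507, 0.862, 0.0]
ft_force: [-0.6, 0.6, -0.7]
opening: 85.3
grasp_force: 0.0
```

>>> {"method": "play_rows", "body": {"motion": [{"dx": 0, "dy": 0, "dz": 0, "turn": 1, "gripper": 1}, {"dx": 0, "dy": 0, "dz": 0, "turn": 1, "gripper": 1}, {"dx": 0, "dy": 0, "dz": 0, "turn": 1, "gripper": 1}, {"dx": 0, "dy": 0, "dz": 0, "turn": 0.8, "gripper": 1}, {"dx": 0, "dy": 0, "dz": 0, "turn": 0, "gripper": 1}]}}

```text
t: 3.55
eef_pos: [407.5, 354.3, 210.1]
ee_rot: [0.0, 0.666, 0.746, 0.0]
ft_force: [0.1, 0.3, -0.4]
opening: 85.3
grasp_force: 0.0
```

```bash
python3 - <<'E'
from h import *
togo([574,-31,90]); c=cam("wrist"); print(c[2],c[3].round(2)); read_camera("wrist")
print("valve px",proj(c,[539,202,45]))
for t in("valve_seat","spring_a"):
  for m in mark_of("wrist",t): print(t,np.round(m["pixel"],1),round(m["score"],2),onz(c,m["pixel"],45 if t[0]=="v" else 12).round(1))
E
```

```text
t 3.55 tcp [407.5 354.3 210.1] yawY 6.47 F [ 0.1   0.26 -0.38] open 85.3
units to [574 -31  90] [-8.033  2.441  2.401]
[398.74417476 422.06430339 373.25719741] [[ 0.99  0.11  0.03]
 [ 0.11 -0.96 -0.27]
 [-0.    0.27 -0.96]]
valve px [307.76271858 415.6910318 ]
valve_seat [306.9 413.2] 0.97 [535.6 202.9  45. ]
valve_seat [327.2 283.6] 0.88 [377.7 155.   45. ]
```

>>> {"method": "play_rows", "body": {"motion": [{"dx": -0.8, "dy": 0.6, "dz": 0, "turn": 0, "gripper": 1}, {"dx": -0.8, "dy": 0.6, "dz": 0, "turn": 0, "gripper": 1}, {"dx": -0.8, "dy": 0.6, "dz": 0, "turn": 0, "gripper": 1}, {"dx": -0.8, "dy": 0.6, "dz": 0, "turn": 0, "gripper": 1}, {"dx": 0, "dy": 0, "dz": 0, "turn": 0, "gripper": 1}, {"dx": 0, "dy": 0, "dz": 0, "turn": 0, "gripper": 1}]}}

```text
t: 4.3
eef_pos: [545.4, 208.3, 209.7]
ee_rot: [-0.0, 0.666, 0.746, -0.0]
ft_force: [-0.7, 1.2, 0.0]
opening: 85.6
grasp_force: 0.0
```

```bash
python3 - <<'E'
from h import *
togo([574,-31,90]); c=cam("wrist"); cv2.imwrite("pics/w2.png",read_camera("wrist"))
print(c[2],"valve px",proj(c,[537,202,45]))
for t in("valve_seat","spring_a"):
  for m in mark_of("wrist",t): print(t,np.round(m["pixel"],1),round(m["score"],2),onz(c,m["pixel"],45 if t[0]=="v" else 12).round(1))
E
```

```text
t 4.3 tcp [545.4 208.3 209.7] yawY 6.52 F [-0.72  1.22  0.04] open 85.6
units to [574 -31  90] [-4.82   0.027  2.393]
[536.71885403 275.99793296 372.85299959] valve px [181.43103028 316.67958177]
valve_seat [180.8 317.5] 0.96 [537.8 202.8  45. ]
valve_seat [205.7 174.6] 0.86 [380.3 155.9  45. ]
spring_a [321.8 224.8] 0.56 [431.1 -19.2  12. ]
spring_a [342. 321.] 0.4 [568.2 -36.6  12. ]
```

View pics/w2.png

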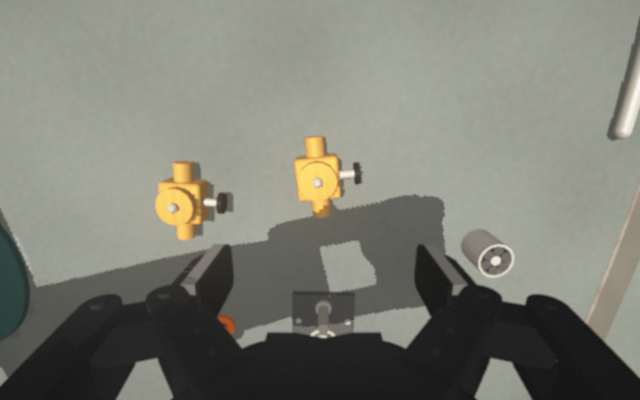

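The picture shows the far valve at (181,317) and the near one at (206,175). The far valve's seat comes out at about (538,203). The tester end is just visible at (315,323). I'll hover over the right spring to see all three caps.

>>> {"method": "play_rows", "body": {"motion": [{"dx": -1, "dy": 0, "dz": 0, "turn": 0, "gripper": 1}, {"dx": -1, "dy": 0, "dz": 0, "turn": 0, "gripper": 1}, {"dx": -1, "dy": 0, "dz": 0, "turn": 0, "gripper": 1}, {"dx": -1, "dy": 0, "dz": 0, "turn": 0, "gripper": 1}, {"dx": -1, "dy": 0, "dz": 0, "turn": 0, "gripper": 1}, {"dx": -1, "dy": 0, "dz": 0, "turn": 0, "gripper": 1}, {"dx": 0, "dy": 0, "dz": 0, "turn": 0, "gripper": 1}, {"dx": 0, "dy": 0, "dz": 0, "turn": 0, "gripper": 1}]}}

```text
t: 5.25
eef_pos: [579.1, -88.8, 210.0]
ee_rot: [-0.0, 0.666, 0.746, 0.0]
ft_force: [-0.4, 0.8, 0.0]
opening: 85.3
grasp_force: 0.0
```

```bash
cat > look.py <<'E'
from h import *
togo([574,-31,90]); c=cam("wrist"); im=read_camera("wrist"); cv2.imwrite("pics/w_%.2f.png"%state()["t"],im)
for P in([572,-31],[580,-111],[589,-195]): print("exp",proj(c,P+[70]).round(1),proj(c,P+[12]).round(1))
for t in("spring_a","seat_left","seat_middle","seat_right","mark"):
  for m in mark_of("wrist",t): print(t,np.round(m["pixel"],1),round(m["score"],2),onz(c,m["pixel"],58 if t=="mark" else 12).round(1))
g=cv2.GaussianBlur(cv2.cvtColor(im,cv2.COLOR_BGR2GRAY),(3,3),0)
for k in silhouettes("wrist","spring_a"):
  m=k["pixels"].astype(np.uint8); r,q=np.where(m); print("sil",round(k["score"],2),np.round(k["pixel"]),r.min(),r.max(),q.min(),q.max())
h=cv2.HoughCircles(g,cv2.HOUGH_GRADIENT,1,25,param1=120,param2=14,minRadius=14,maxRadius=26)
if h is not None:
  for x,y,rr in h[0]: print("circ row,col,r",y,x,rr,onz(c,(y,x),70).round(1))
E
python3 look.py
```

```text
t 5.25 tcp [579.1 -88.8 210. ] yawY 6.54 F [-0.39  0.77  0.02] open 85.3
units to [574 -31  90] [1.159 0.031 2.401]
exp [122.6 324.6] [120.9 324.5]
exp [202.8 323.3] [189.1 323.4]
exp [276.  322.8] [252.8 322.9]
spring_a [107.5 203.1] 0.87 [432.5 -31.3  12. ]
spring_a [190.1 323.1] 0.78 [ 579.7 -112.3   12. ]
spring_a [253.4 319. ] 0.72 [ 584.1 -196.4   12. ]
spring_a [125.7 322.1] 0.63 [569.9 -36.6  12. ]
seat_left [127.4 318. ] 0.64 [565.4 -39.1  12. ]
seat_middle [193.1 317.1] 0.92 [ 572.9 -116.9   12. ]
seat_right [253.3 317.9] 0.68 [ 582.6 -196.4   12. ]
mark [203.9 319.9] 0.94 [ 576.9 -116.2   58. ]
sil 0.89 [265. 319.] 241 286 307 332
sil 0.77 [196. 320.] 179 218 305 334
sil 0.66 [128. 320.] 110 141 306 336
sil 0.64 [108. 193.] 94 123 166 215
circ row,col,r 123.5 321.5 18.3 [569.1 -32.1  70. ]
circ row,col,r 127.5 500.5 25.4 [744.  -14.6  70. ]
circ row,col,r 191.5 320.5 17.1 [575.7 -99.4  70. ]
circ row,col,r 253.5 319.5 16.9 [ 582.4 -168.3   70. ]
circ row,col,r 108.5 178.5 15.6 [430.6 -33.   70. ]
circ row,col,r 277.5 207.5 25.4 [ 461.4 -212.5   70. ]
circ row,col,r 285.5 462.5 15.0 [ 747.4 -190.    70. ]
```

```bash
python3 -c "
import cv2;im=cv2.imread('pics/w_5.35.png') if __import__('os').path.exists('pics/w_5.35.png') else cv2.imread(sorted(__import__('glob').glob('pics/w_*'))[-1])
cv2.imwrite('pics/c1.png',cv2.resize(im[90:310,250:390],None,fx=2.7,fy=2.7,interpolation=cv2.INTER_CUBIC))"
```

```text
(no output)
```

View pics/c1.png

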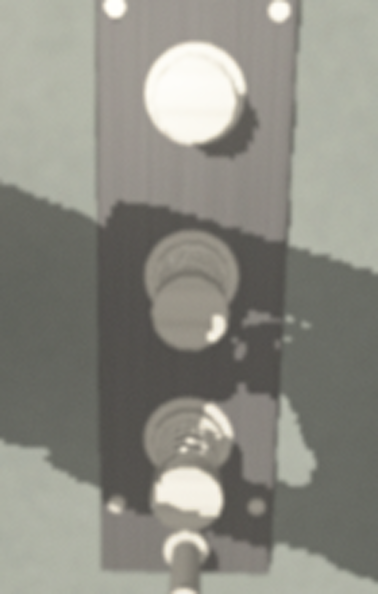

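The crop shows the three caps in a column, at full-frame (row, column) L (124,321), M (206,320) and R (275,320). The M and R feet are at (191,321) and (253,320).

```bash
python3 - <<'E'
from h import *
c=cam("wrist")
for p in((124.4,321.1),(205.9,320.4),(274.8,319.6)): print(onz(c,p,70).round(1))
for p in((191.5,321.1),(253.3,319.6)): print(onz(c,p,18).round(1))
for P in([570,-35,90],): togo(P)
E
```

```text
[568.9 -32.2  70. ]
[ 577.6 -113.9   70. ]
[ 585.7 -193.2   70. ]
[ 577.6 -112.    18. ]
[ 585.  -192.5   18. ]
t 5.6 tcp [579.2 -87.9 210.1] yawY 6.64 F [ 0.42 -0.16 -0.28] open 85.6
units to [570 -35  90] [ 1.073 -0.061  2.402]
```

Cap positions agree across the views: L (570,-32), M (578,-112), R (586,-192), with 80 mm spacing. I'm moving above L with the fingers shut.

>>> {"method": "play_rows", "body": {"motion": [{"dx": 0.56, "dy": -0.03, "dz": 0, "turn": 0, "gripper": 0}, {"dx": 0.56, "dy": -0.03, "dz": 0, "turn": 0, "gripper": 0}, {"dx": 0, "dy": 0, "dz": 0.9, "turn": 0, "gripper": 0}, {"dx": 0, "dy": 0, "dz": 0.9, "turn": 0, "gripper": 0}, {"dx": 0, "dy": 0, "dz": 0.6, "turn": 0, "gripper": 0}, {"dx": 0, "dy": 0, "dz": 0.1, "turn": 0, "gripper": 0}, {"dx": 0, "dy": 0, "dz": 0, "turn": 0, "gripper": 0}, {"dx": 0, "dy": 0, "dz": 0, "turn": 0, "gripper": 0}]}}

```text
t: 6.4
eef_pos: [570.8, -33.6, 87.2]
ee_rot: [0.001, 0.665, 0.746, 0.001]
ft_force: [1.1, 0.3, 0.3]
opening: -0.2
grasp_force: 0.0
```

>>> {"method": "play_rows", "body": {"motion": [{"dx": 0, "dy": 0, "dz": 0.14, "turn": 0, "gripper": 0}, {"dx": 0, "dy": 0, "dz": 0.1, "turn": 0, "gripper": 0}, {"dx": 0, "dy": 0, "dz": 0.04, "turn": 0, "gripper": 0}, {"dx": 0, "dy": 0, "dz": 0.02, "turn": 0, "gripper": 0}, {"dx": 0, "dy": 0, "dz": 0, "turn": 0, "gripper": 0}, {"dx": 0, "dy": 0, "dz": 0, "turn": 0, "gripper": 0}]}}

```text
t: 7.0
eef_pos: [569.9, -33.7, 70.2]
ee_rot: [0.0, 0.666, 0.746, 0.0]
ft_force: [0.8, -0.0, -0.2]
opening: -0.3
grasp_force: 0.0
```

```bash
python3 -c "
from h import *
togo([570,-32.5,58]);togo([570,-32.5,58])"
```

```text
t 7.0 tcp [569.9 -33.7  70.2] yawY 6.55 F [ 0.77 -0.05 -0.18] open -0.3
units to [570.  -32.5  58. ] [0.023 0.004 0.243]
t 7.0 tcp [569.9 -33.7  70.2] yawY 6.55 F [ 0.77 -0.05 -0.18] open -0.3
units to [570.  -32.5  58. ] [0.023 0.004 0.243]
```

Now press slowly, 3 mm at first.

>>> {"method": "play_rows", "body": {"motion": [{"dx": 0, "dy": 0, "dz": 0.02, "turn": 0, "gripper": 0}, {"dx": 0, "dy": 0, "dz": 0.02, "turn": 0, "gripper": 0}, {"dx": 0, "dy": 0, "dz": 0.02, "turn": 0, "gripper": 0}, {"dx": 0, "dy": 0, "dz": 0, "turn": 0, "gripper": 0}, {"dx": 0, "dy": 0, "dz": 0, "turn": 0, "gripper": 0}]}}

```text
t: 7.5
eef_pos: [569.8, -33.6, 67.0]
ee_rot: [-0.0, 0.666, 0.746, -0.0]
ft_force: [0.7, 0.2, 0.5]
opening: 0.4
grasp_force: 0.0
```

>>> {"method": "play_rows", "body": {"motion": [{"dx": 0, "dy": 0, "dz": 0.02, "turn": 0, "gripper": 0}, {"dx": 0, "dy": 0, "dz": 0.02, "turn": 0, "gripper": 0}, {"dx": 0, "dy": 0, "dz": 0.02, "turn": 0, "gripper": 0}, {"dx": 0, "dy": 0, "dz": 0, "turn": 0, "gripper": 0}, {"dx": 0, "dy": 0, "dz": 0, "turn": 0, "gripper": 0}]}}

```text
t: 8.0
eef_pos: [569.8, -33.6, 64.0]
ee_rot: [-0.0, 0.666, 0.746, -0.0]
ft_force: [0.2, -1.1, -0.5]
opening: 0.3
grasp_force: 0.0
```

There's no contact force yet at z = 64, so I'll check with a picture.

```bash
python3 - <<'E'
from h import *
im=read_camera("scene"); c=cam("scene"); print(proj(c,[570,-33,64]),proj(c,[569.8,-33.6,70]))
cv2.imwrite("pics/s1.png",cv2.resize(im[160:290,190:350],None,fx=4,fy=4,interpolation=cv2.INTER_CUBIC)); print(state()["ft_force"])
E
```

```text
[204.9351333  290.60358419] [203.32505988 290.14937083]
[ 0.57117136  0.61178735 -0.65463591]
```

View pics/s1.png

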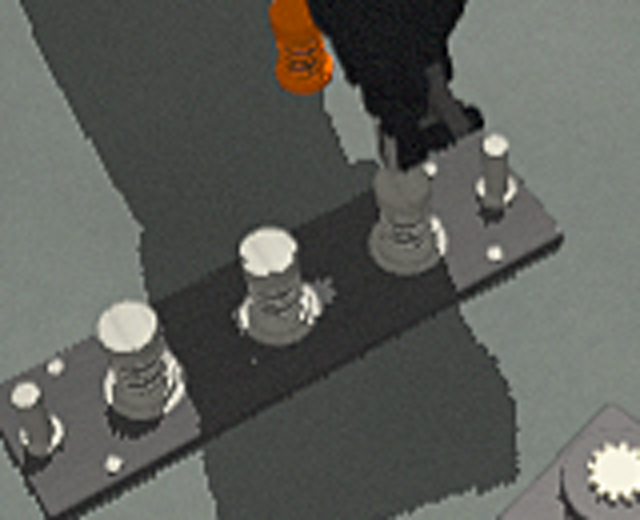

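The scene crop shows the shut fingertips at about (165,400), right at or just above the left cap. There's no clear compression yet, so I'll continue in small steps.

>>> {"method": "play_rows", "body": {"motion": [{"dx": 0, "dy": 0, "dz": 0.02, "turn": 0, "gripper": 0}, {"dx": 0, "dy": 0, "dz": 0.02, "turn": 0, "gripper": 0}, {"dx": 0, "dy": 0, "dz": 0.02, "turn": 0, "gripper": 0}, {"dx": 0, "dy": 0, "dz": 0, "turn": 0, "gripper": 0}, {"dx": 0, "dy": 0, "dz": 0, "turn": 0, "gripper": 0}]}}

```text
t: 8.55
eef_pos: [569.8, -33.7, 61.0]
ee_rot: [-0.0, 0.666, 0.746, -0.0]
ft_force: [-0.4, 1.0, 0.3]
opening: -0.3
grasp_force: 0.0
```

```bash
python3 -c "
from h import *
s=state();print(s['joint_efforts'].round(2),s['moment'],s['ft_force']); im=read_camera('scene')
a=cv2.imread('pics/scene0.png')[195:235,275:310];b=im[195:235,275:310]
cv2.imwrite('pics/s2.png',cv2.resize(np.hstack([a,b]),None,fx=10,fy=10,interpolation=cv2.INTER_CUBIC))"
```

```text
[-0.000e+00 -5.681e+01 -5.930e+01 -0.000e+00 -1.000e-02  0.000e+00] [-0.00409227  0.03342763 -0.01775668] [-0.44781458  1.04533867  0.27274771]
```

View pics/s2.png

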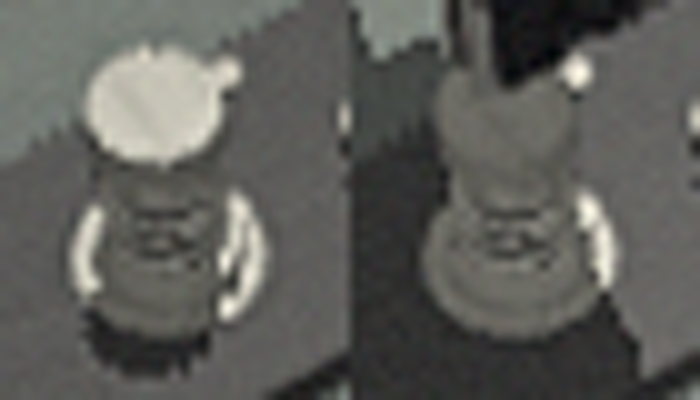

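Left is before and right is now: the cap at (105,155) hasn't been compressed, and the fingertip sits right above it. The real tip is evidently some millimetres above the reported TCP, so I'll continue until contact.

>>> {"method": "play_rows", "body": {"motion": [{"dx": 0, "dy": 0, "dz": 0.02, "turn": 0, "gripper": 0}, {"dx": 0, "dy": 0, "dz": 0.02, "turn": 0, "gripper": 0}, {"dx": 0, "dy": 0, "dz": 0, "turn": 0, "gripper": 0}]}}

```text
t: 8.9
eef_pos: [569.7, -33.7, 58.8]
ee_rot: [-0.0, 0.666, 0.746, -0.0]
ft_force: [0.4, -0.0, 0.3]
opening: 0.2
grasp_force: 0.0
```

>>> {"method": "play_rows", "body": {"motion": [{"dx": 0, "dy": 0, "dz": 0.02, "turn": 0, "gripper": 0}, {"dx": 0, "dy": 0, "dz": 0.02, "turn": 0, "gripper": 0}, {"dx": 0, "dy": 0, "dz": 0, "turn": 0, "gripper": 0}]}}

```text
t: 9.2
eef_pos: [569.8, -33.7, 56.8]
ee_rot: [-0.0, 0.666, 0.746, -0.0]
ft_force: [-0.1, 0.7, -0.3]
opening: -0.4
grasp_force: 0.0
```

>>> {"method": "play_rows", "body": {"motion": [{"dx": 0, "dy": 0, "dz": 0.02, "turn": 0, "gripper": 0}, {"dx": 0, "dy": 0, "dz": 0.02, "turn": 0, "gripper": 0}, {"dx": 0, "dy": 0, "dz": 0, "turn": 0, "gripper": 0}]}}

```text
t: 9.5
eef_pos: [569.7, -33.7, 54.8]
ee_rot: [-0.0, 0.666, 0.746, -0.0]
ft_force: [0.0, 0.2, 0.9]
opening: -0.2
grasp_force: 0.0
```

```bash
python3 -c "
from h import *
s=state();print(s['eef_pos'],s['joint_efforts'].round(2),s['moment'],s['ft_force']); im=read_camera('scene')
w=read_camera('wrist')[90:290,220:420]
b=cv2.resize(im[190:240,270:320],(500,500),interpolation=cv2.INTER_CUBIC);cv2.imwrite('pics/s3.png',np.hstack([b[:,:400],cv2.resize(w,(500,500))[:,50:450]]))"
```

```text
[569.74873779 -33.66541613  54.83391923] [-0.000e+00 -5.720e+01 -5.927e+01 -0.000e+00 -5.000e-02 -0.000e+00] [-0.03220481  0.00668438 -0.02088455] [0.01664754 0.17147265 0.86469002]
```

View pics/s3.png

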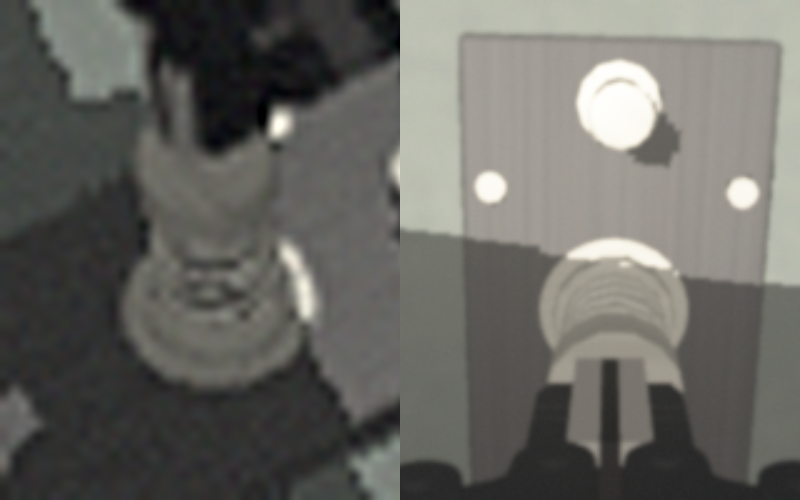

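The tip stands over the cap in both views and contact is just starting (Fz about 0.9 N). I'll continue in small steps.

>>> {"method": "play_rows", "body": {"motion": [{"dx": 0, "dy": 0, "dz": 0.02, "turn": 0, "gripper": 0}, {"dx": 0, "dy": 0, "dz": 0.02, "turn": 0, "gripper": 0}, {"dx": 0, "dy": 0, "dz": 0, "turn": 0, "gripper": 0}]}}

```text
t: 9.9
eef_pos: [569.8, -33.7, 52.8]
ee_rot: [-0.0, 0.666, 0.746, -0.0]
ft_force: [-0.4, 0.3, -0.3]
opening: -0.0
grasp_force: 0.0
```

>>> {"method": "play_rows", "body": {"motion": [{"dx": 0, "dy": 0, "dz": 0.02, "turn": 0, "gripper": 0}, {"dx": 0, "dy": 0, "dz": 0, "turn": 0, "gripper": 0}, {"dx": 0, "dy": 0, "dz": 0, "turn": 0, "gripper": 0}]}}

```text
t: 10.2
eef_pos: [569.8, -33.7, 52.0]
ee_rot: [-0.0, 0.666, 0.746, -0.0]
ft_force: [-0.6, 0.3, 0.6]
opening: -0.2
grasp_force: 0.0
```

```bash
python3 - <<'E'
from h import *
c=cam("wrist"); s,p,M=tool(); print(p,c[2])
for z in(50,55,60,65,70,75,80): print(z,onz(c,(234,324),z).round(1), "cap-front px",proj(c,[570,-33+15,z]).round(1))
im=read_camera("wrist"); t=read_camera("scene")
cv2.imwrite("pics/w9.png",np.hstack([cv2.resize(im[150:350,220:420],(400,400)),cv2.resize(t[185:235,265:315],(400,400),interpolation=cv2.INTER_CUBIC)]))
print("tip scene",[ (z,proj(cam("scene"),[570,-33,z]).round(1)) for z in(52,60,70)])
E
```

```text
[569.83004651 -33.66168826  52.00060112] [560.98717606  34.05563289 215.15277369]
50 [568.8 -33.6  50. ] cap-front px [208.7 329.3]
55 [568.6 -31.5  55. ] cap-front px [211.4 329.4]
60 [568.4 -29.5  60. ] cap-front px [214.4 329.6]
65 [568.1 -27.4  65. ] cap-front px [217.5 329.7]
70 [567.9 -25.4  70. ] cap-front px [220.8 329.9]
75 [567.6 -23.3  75. ] cap-front px [224.3 330.1]
80 [567.4 -21.3  80. ] cap-front px [228.1 330.3]
tip scene [(52, array([208.2, 290.9])), (60, array([206. , 290.7])), (70, array([203.3, 290.4]))]
```

View pics/w9.png

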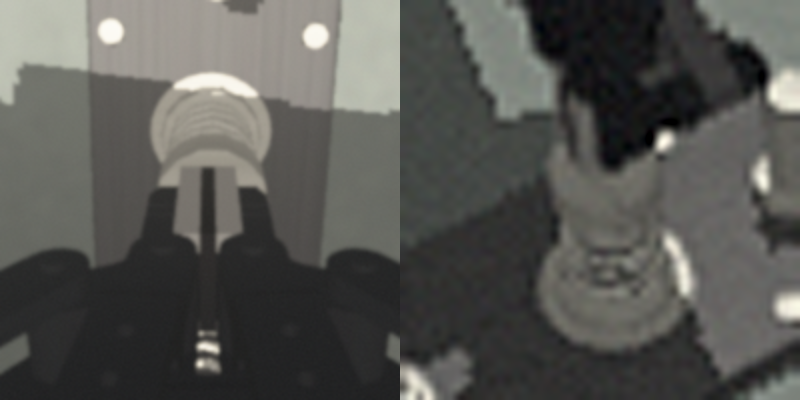

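The cap rim at (150,208) and the fingertip at (167,208) show the tip is still a few mm above the uncompressed cap, so the real tip is about 20 mm behind the reported TCP. I'll continue with 2 mm steps.

>>> {"method": "play_rows", "body": {"motion": [{"dx": 0, "dy": 0, "dz": 0.02, "turn": 0, "gripper": 0}, {"dx": 0, "dy": 0, "dz": 0.02, "turn": 0, "gripper": 0}, {"dx": 0, "dy": 0, "dz": 0.02, "turn": 0, "gripper": 0}, {"dx": 0, "dy": 0, "dz": 0, "turn": 0, "gripper": 0}]}}

```text
t: 10.7
eef_pos: [569.7, -33.6, 48.8]
ee_rot: [-0.0, 0.666, 0.746, -0.0]
ft_force: [1.0, -0.8, 0.5]
opening: -0.1
grasp_force: 0.0
```

>>> {"method": "play_rows", "body": {"motion": [{"dx": 0, "dy": 0, "dz": 0.02, "turn": 0, "gripper": 0}, {"dx": 0, "dy": 0, "dz": 0, "turn": 0, "gripper": 0}]}}

```text
t: 10.9
eef_pos: [569.8, -33.7, 47.9]
ee_rot: [-0.0, 0.666, 0.746, -0.0]
ft_force: [-0.3, -0.1, 0.2]
opening: -0.1
grasp_force: 0.0
```

```bash
python3 - <<'E'
from h import *
togo([570,-33,40]); s=state(); print(s["joint_efforts"].round(2))
c=cam("wrist"); im=read_camera("wrist"); g=cv2.cvtColor(im,cv2.COLOR_BGR2GRAY)
for col in(308,318,324,330,342): print(col,g[180:250:2,col])
for z in(58,62,66,70,74): print(z,proj(c,[570,-33+15,z]).round(1))
print("foot front",proj(c,[570,-33+17,20]).round(1),proj(c,[570,-33+17,12]).round(1), "coil/cap bottom",proj(c,[570,-18,56]).round(1))
for n in("wrist","scene"):
  if n=="scene": read_camera(n)
  for k in silhouettes(n,"head_a"):
    r,q=np.where(k["pixels"]); print(n,round(k["score"],2),np.round(k["pixel"]),r.min(),r.max(),q.min(),q.max())
E
```

```text
t 10.9 tcp [569.8 -33.7  47.9] yawY 6.55 F [-0.27 -0.11  0.16] open -0.1
units to [570 -33  40] [0.013 0.006 0.157]
[ 0.000e+00 -5.740e+01 -5.892e+01  0.000e+00 -2.000e-02 -0.000e+00]
308 [156 155 154 154 154 152 146 153 159 158 153 133 143 156 158 152 148 150
 149 154 147 142 134 122 120 118 125 144 150 153 153 138  77  78  81]
318 [153 152 152 150 192 246 246 195 138 143 164 159 150 161 147 160 145 157
 147 155 137 122 118 119 134 155 144 120 118 117 117 116 117 117 117]
324 [157 158 156 158 228 248 247 202 133 162 165 150 158 148 156 151 153 154
 143 152 127 121 118 120 148 155 139  64  48  46  46  47  47  45  44]
330 [155 156 155 156 210 247 247 241 171 224 172 156 150 152 150 152 146 158
 144 155 129 121 119 120 146 156 145 119 118 116 118 118 118 117 118]
342 [152 151 151 150 150 151 183 242 247 241 159 136 149 158 156 147 150 147
 146 135 148 146 132 121 120 116 130 150 150 153 155 141  57  46  48]
58 [215.7 329.7]
62 [218.2 329.8]
66 [220.9 330. ]
70 [223.7 330.1]
74 [226.7 330.3]
foot front [193.4 329. ] [190.4 328.8] coil/cap bottom [214.4 329.6]
wrist 0.93 [226. 326.] 211 245 299 352
wrist 0.77 [204.  77.] 179 237 43 121
wrist 0.65 [335. 325.] 325 337 318 329
scene 0.61 [246. 226.] 236 253 215 230
scene 0.56 [223. 259.] 218 233 251 264
scene 0.52 [167. 264.] 158 173 257 267
```

The cap row is still tracking as stationary, so nothing is touching yet. Continuing.

>>> {"method": "play_rows", "body": {"motion": [{"dx": 0, "dy": 0, "dz": 0.02, "turn": 0, "gripper": 0}, {"dx": 0, "dy": 0, "dz": 0.02, "turn": 0, "gripper": 0}, {"dx": 0, "dy": 0, "dz": 0.02, "turn": 0, "gripper": 0}, {"dx": 0, "dy": 0, "dz": 0, "turn": 0, "gripper": 0}]}}

```text
t: 11.5
eef_pos: [569.9, -33.7, 45.0]
ee_rot: [0.0, 0.666, 0.746, 0.0]
ft_force: [-0.0, -0.7, 1.5]
opening: -0.1
grasp_force: 0.7
```

>>> {"method": "play_rows", "body": {"motion": [{"dx": 0, "dy": 0, "dz": 0.02, "turn": 0, "gripper": 0}, {"dx": 0, "dy": 0, "dz": 0, "turn": 0, "gripper": 0}]}}

```text
t: 11.7
eef_pos: [569.8, -33.7, 44.0]
ee_rot: [0.0, 0.666, 0.746, 0.0]
ft_force: [0.4, -0.8, 2.7]
opening: 0.0
grasp_force: 0.9
```

Contact has started at about z = 46–47. Now 1 mm steps.

>>> {"method": "play_rows", "body": {"motion": [{"dx": 0, "dy": 0, "dz": 0.02, "turn": 0, "gripper": 0}, {"dx": 0, "dy": 0, "dz": 0, "turn": 0, "gripper": 0}]}}

```text
t: 11.9
eef_pos: [569.9, -33.7, 43.0]
ee_rot: [0.0, 0.666, 0.746, 0.0]
ft_force: [0.5, 0.6, 2.0]
opening: 0.0
grasp_force: 1.1
```

>>> {"method": "play_rows", "body": {"motion": [{"dx": 0, "dy": 0, "dz": 0.02, "turn": 0, "gripper": 0}, {"dx": 0, "dy": 0, "dz": 0, "turn": 0, "gripper": 0}]}}

```text
t: 12.1
eef_pos: [569.9, -33.7, 42.0]
ee_rot: [0.0, 0.666, 0.746, 0.0]
ft_force: [0.8, -0.1, 3.4]
opening: 0.4
grasp_force: 1.3
```

>>> {"method": "play_rows", "body": {"motion": [{"dx": 0, "dy": 0, "dz": 0.02, "turn": 0, "gripper": 0}, {"dx": 0, "dy": 0, "dz": 0.02, "turn": 0, "gripper": 0}, {"dx": 0, "dy": 0, "dz": 0, "turn": 0, "gripper": 0}]}}

```text
t: 12.4
eef_pos: [569.9, -33.7, 39.9]
ee_rot: [0.0, 0.666, 0.746, 0.0]
ft_force: [0.5, -0.3, 3.4]
opening: -0.2
grasp_force: 1.7
```

>>> {"method": "play_rows", "body": {"motion": [{"dx": 0, "dy": 0, "dz": 0.02, "turn": 0, "gripper": 0}, {"dx": 0, "dy": 0, "dz": 0.02, "turn": 0, "gripper": 0}, {"dx": 0, "dy": 0, "dz": 0, "turn": 0, "gripper": 0}]}}

```text
t: 12.7
eef_pos: [569.9, -33.7, 38.0]
ee_rot: [0.0, 0.666, 0.746, 0.0]
ft_force: [0.8, 0.1, 4.1]
opening: 0.2
grasp_force: 2.1
```

```bash
cat > prof.py <<'E'
from h import *
c=cam("wrist"); F=[]
for i in range(3):
    im=read_camera("wrist"); s=state(); F.append(s["ft_force"][2])
togo([570,-33,40]); print("Fz mean",np.mean(F).round(2),"gf",s["grasp_force"],"mom",s["moment"].round(3))
g=cv2.cvtColor(im,cv2.COLOR_BGR2GRAY)
for col in(310,330): print(col,g[180:246:2,col])
E
python3 prof.py
```

```text
t 12.85 tcp [569.9 -33.7  38.1] yawY 6.55 F [-0.54  0.47  3.63] open -0.1
units to [570 -33  40] [ 0.013  0.004 -0.038]
Fz mean 3.87 gf 2.0889693684875965 mom [-0.036 -0.061  0.03 ]
310 [157 155 155 154 155 155 150 123 149 157 159 152 129 143 158 158 152 145
 150 144 142 137 124 123 121 118 135 132 127 128 125 120 116]
330 [154 155 155 154 154 156 227 247 246 239 142 151 164 159 148 154 144 154
 140 143 130 122 118 121 146 155 146 121 118 119 119 117 117]
```

Half the load shows on each pad, with a slope of about 0.42 N/mm and contact at z ≈ 48.0, so this is the soft spring. The marked height is at z ≈ 36.

>>> {"method": "play_rows", "body": {"motion": [{"dx": 0, "dy": 0, "dz": 0.02, "turn": 0, "gripper": 0}, {"dx": 0, "dy": 0, "dz": 0.02, "turn": 0, "gripper": 0}, {"dx": 0, "dy": 0, "dz": 0, "turn": 0, "gripper": 0}, {"dx": 0, "dy": 0, "dz": 0, "turn": 0, "gripper": 0}, {"dx": 0, "dy": 0, "dz": 0, "turn": 0, "gripper": 0}, {"dx": 0, "dy": 0, "dz": 0, "turn": 0, "gripper": 0}, {"dx": 0, "dy": 0, "dz": 0, "turn": 0, "gripper": 0}, {"dx": 0, "dy": 0, "dz": 0, "turn": 0, "gripper": 0}]}}

```text
t: 13.65
eef_pos: [569.9, -33.7, 36.1]
ee_rot: [0.0, 0.666, 0.746, 0.0]
ft_force: [0.8, 0.5, 4.5]
opening: -0.1
grasp_force: 2.5
```

Left spring: 5.0 N at the mark, so it is the soft one. Raising and moving to the middle.

>>> {"method": "play_rows", "body": {"motion": [{"dx": 0, "dy": 0, "dz": -0.2, "turn": 0, "gripper": 0}, {"dx": 0, "dy": 0, "dz": -0.4, "turn": 0, "gripper": 0}, {"dx": 0, "dy": 0, "dz": 0, "turn": 0, "gripper": 0}, {"dx": -0.8, "dy": 0, "dz": 0, "turn": 0, "gripper": 0}, {"dx": -0.8, "dy": 0, "dz": 0, "turn": 0, "gripper": 0}, {"dx": 0, "dy": 0, "dz": 0, "turn": 0, "gripper": 0}, {"dx": 0, "dy": 0, "dz": 0.28, "turn": 0, "gripper": 0}, {"dx": 0, "dy": 0, "dz": 0, "turn": 0, "gripper": 0}]}}

```text
t: 14.45
eef_pos: [577.6, -112.3, 49.2]
ee_rot: [-0.002, 0.665, 0.746, -0.001]
ft_force: [-0.3, -0.0, -0.6]
opening: 0.1
grasp_force: 0.0
```

>>> {"method": "play_rows", "body": {"motion": [{"dx": 0, "dy": 0, "dz": 0.02, "turn": 0, "gripper": 0}, {"dx": 0, "dy": 0, "dz": 0.02, "turn": 0, "gripper": 0}, {"dx": 0, "dy": 0, "dz": 0.02, "turn": 0, "gripper": 0}, {"dx": 0, "dy": 0, "dz": 0, "turn": 0, "gripper": 0}, {"dx": 0, "dy": 0, "dz": 0, "turn": 0, "gripper": 0}]}}

```text
t: 14.95
eef_pos: [579.0, -113.0, 49.2]
ee_rot: [0.0, 0.666, 0.746, 0.0]
ft_force: [0.1, -0.1, -0.2]
opening: 0.2
grasp_force: 0.0
```

>>> {"method": "play_rows", "body": {"motion": [{"dx": 0, "dy": 0, "dz": 0.02, "turn": 0, "gripper": 0}, {"dx": 0, "dy": 0, "dz": 0.02, "turn": 0, "gripper": 0}, {"dx": 0, "dy": 0, "dz": 0.02, "turn": 0, "gripper": 0}, {"dx": 0, "dy": 0, "dz": 0, "turn": 0, "gripper": 0}, {"dx": 0, "dy": 0, "dz": 0, "turn": 0, "gripper": 0}]}}

```text
t: 15.45
eef_pos: [579.0, -113.1, 46.1]
ee_rot: [0.0, 0.666, 0.746, 0.0]
ft_force: [0.6, 0.3, 2.2]
opening: 0.2
grasp_force: 0.9
```

>>> {"method": "play_rows", "body": {"motion": [{"dx": 0, "dy": 0, "dz": 0.02, "turn": 0, "gripper": 0}, {"dx": 0, "dy": 0, "dz": 0.02, "turn": 0, "gripper": 0}, {"dx": 0, "dy": 0, "dz": 0, "turn": 0, "gripper": 0}]}}

```text
t: 15.75
eef_pos: [579.1, -113.1, 44.0]
ee_rot: [0.0, 0.666, 0.746, 0.0]
ft_force: [0.6, 0.1, 3.6]
opening: -0.1
grasp_force: 1.8
```

The slope is about 0.85 N/mm, so this looks like the good spring. Pressing on to z = 36.

>>> {"method": "play_rows", "body": {"motion": [{"dx": 0, "dy": 0, "dz": 0.02, "turn": 0, "gripper": 0}, {"dx": 0, "dy": 0, "dz": 0.02, "turn": 0, "gripper": 0}, {"dx": 0, "dy": 0, "dz": 0.02, "turn": 0, "gripper": 0}, {"dx": 0, "dy": 0, "dz": 0.02, "turn": 0, "gripper": 0}, {"dx": 0, "dy": 0, "dz": 0, "turn": 0, "gripper": 0}]}}

```text
t: 16.25
eef_pos: [579.1, -113.1, 40.2]
ee_rot: [0.0, 0.666, 0.746, 0.0]
ft_force: [0.3, 2.0, 7.1]
opening: 0.2
grasp_force: 3.4
```

>>> {"method": "play_rows", "body": {"motion": [{"dx": 0, "dy": 0, "dz": 0.02, "turn": 0, "gripper": 0}, {"dx": 0, "dy": 0, "dz": 0.02, "turn": 0, "gripper": 0}, {"dx": 0, "dy": 0, "dz": 0.02, "turn": 0, "gripper": 0}, {"dx": 0, "dy": 0, "dz": 0.02, "turn": 0, "gripper": 0}, {"dx": 0, "dy": 0, "dz": 0, "turn": 0, "gripper": 0}]}}

```text
t: 16.75
eef_pos: [579.2, -113.1, 36.5]
ee_rot: [0.0, 0.666, 0.746, 0.0]
ft_force: [-1.6, 2.0, 10.3]
opening: 0.0
grasp_force: 4.9
```

>>> {"method": "play_rows", "body": {"motion": [{"dx": 0, "dy": 0, "dz": 0, "turn": 0, "gripper": 0}, {"dx": 0, "dy": 0, "dz": 0, "turn": 0, "gripper": 0}, {"dx": 0, "dy": 0, "dz": 0, "turn": 0, "gripper": 0}, {"dx": 0, "dy": 0, "dz": 0, "turn": 0, "gripper": 0}, {"dx": 0, "dy": 0, "dz": 0, "turn": 0, "gripper": 0}]}}

```text
t: 17.25
eef_pos: [579.2, -113.2, 36.6]
ee_rot: [0.0, 0.666, 0.746, 0.0]
ft_force: [-1.7, 1.0, 8.6]
opening: 0.3
grasp_force: 4.9
```

Middle spring: 9.8 N at the mark, so it is the good one. Now the right spring.

>>> {"method": "play_rows", "body": {"motion": [{"dx": 0, "dy": 0, "dz": -0.2, "turn": 0, "gripper": 0}, {"dx": 0, "dy": 0, "dz": -0.4, "turn": 0, "gripper": 0}, {"dx": 0, "dy": 0, "dz": 0, "turn": 0, "gripper": 0}, {"dx": -0.8, "dy": 0, "dz": 0, "turn": 0, "gripper": 0}, {"dx": -0.8, "dy": 0, "dz": 0, "turn": 0, "gripper": 0}, {"dx": 0, "dy": 0, "dz": 0, "turn": 0, "gripper": 0}, {"dx": 0, "dy": 0, "dz": 0.28, "turn": 0, "gripper": 0}, {"dx": 0, "dy": 0, "dz": 0, "turn": 0, "gripper": 0}]}}

```text
t: 18.05
eef_pos: [586.8, -191.6, 48.8]
ee_rot: [-0.002, 0.665, 0.746, -0.001]
ft_force: [0.1, 0.4, 0.3]
opening: -0.2
grasp_force: 0.0
```

>>> {"method": "play_rows", "body": {"motion": [{"dx": 0, "dy": 0, "dz": 0.02, "turn": 0, "gripper": 0}, {"dx": 0, "dy": 0, "dz": 0.02, "turn": 0, "gripper": 0}, {"dx": 0, "dy": 0, "dz": 0, "turn": 0, "gripper": 0}, {"dx": 0, "dy": 0, "dz": 0, "turn": 0, "gripper": 0}]}}

```text
t: 18.45
eef_pos: [588.2, -192.4, 50.3]
ee_rot: [0.0, 0.665, 0.746, 0.0]
ft_force: [0.1, -0.2, 0.6]
opening: -0.0
grasp_force: 0.0
```

>>> {"method": "play_rows", "body": {"motion": [{"dx": 0, "dy": 0, "dz": 0.02, "turn": 0, "gripper": 0}, {"dx": 0, "dy": 0, "dz": 0.02, "turn": 0, "gripper": 0}, {"dx": 0, "dy": 0, "dz": 0.02, "turn": 0, "gripper": 0}, {"dx": 0, "dy": 0, "dz": 0, "turn": 0, "gripper": 0}]}}

```text
t: 18.85
eef_pos: [588.2, -192.6, 47.1]
ee_rot: [0.0, 0.666, 0.746, 0.0]
ft_force: [-0.5, 1.5, 2.6]
opening: 0.1
grasp_force: 1.5
```

>>> {"method": "play_rows", "body": {"motion": [{"dx": 0, "dy": 0, "dz": 0.02, "turn": 0, "gripper": 0}, {"dx": 0, "dy": 0, "dz": 0.02, "turn": 0, "gripper": 0}, {"dx": 0, "dy": 0, "dz": 0.02, "turn": 0, "gripper": 0}, {"dx": 0, "dy": 0, "dz": 0, "turn": 0, "gripper": 0}]}}

```text
t: 19.25
eef_pos: [588.3, -192.7, 44.5]
ee_rot: [0.0, 0.666, 0.746, 0.0]
ft_force: [-1.2, 1.9, 7.8]
opening: 0.1
grasp_force: 4.1
```

>>> {"method": "play_rows", "body": {"motion": [{"dx": 0, "dy": 0, "dz": 0.02, "turn": 0, "gripper": 0}, {"dx": 0, "dy": 0, "dz": 0.02, "turn": 0, "gripper": 0}, {"dx": 0, "dy": 0, "dz": 0.015, "turn": 0, "gripper": 0}, {"dx": 0, "dy": 0, "dz": 0, "turn": 0, "gripper": 0}, {"dx": 0, "dy": 0, "dz": 0, "turn": 0, "gripper": 0}]}}

```text
t: 19.75
eef_pos: [588.5, -192.7, 42.4]
ee_rot: [0.001, 0.666, 0.746, 0.0]
ft_force: [-2.4, 2.1, 10.8]
opening: 0.0
grasp_force: 6.2
```

>>> {"method": "play_rows", "body": {"motion": [{"dx": 0, "dy": 0, "dz": 0, "turn": 0, "gripper": 0}, {"dx": 0, "dy": 0, "dz": 0, "turn": 0, "gripper": 0}, {"dx": 0, "dy": 0, "dz": 0, "turn": 0, "gripper": 0}, {"dx": 0, "dy": 0, "dz": 0, "turn": 0, "gripper": 0}, {"dx": 0, "dy": 0, "dz": 0, "turn": 0, "gripper": 0}]}}

```text
t: 20.25
eef_pos: [588.5, -192.7, 42.4]
ee_rot: [0.001, 0.666, 0.746, 0.0]
ft_force: [-2.1, 2.6, 13.1]
opening: -0.2
grasp_force: 6.2
```

Right spring: 12.4 N at 6 mm, so it is the stiff one. The good spring is in the middle. I'll raise to look at the middle cap from the same relative camera pose I had for the valve pin, so that camera bias cancels.

>>> {"method": "play_rows", "body": {"motion": [{"dx": 0, "dy": 0, "dz": -0.3, "turn": 0, "gripper": 0}, {"dx": 0, "dy": 0, "dz": -0.8, "turn": 0, "gripper": 0}, {"dx": 0.4, "dy": 0.03, "dz": -0.9, "turn": 0, "gripper": 0.6}, {"dx": 0.4, "dy": 0.03, "dz": -0.9, "turn": 0, "gripper": 0.6}, {"dx": 0.4, "dy": 0.03, "dz": -0.8, "turn": 0, "gripper": 0.6}, {"dx": 0.5, "dy": 0.04, "dz": 0, "turn": 0, "gripper": 0.6}, {"dx": 0, "dy": 0, "dz": 0, "turn": 0, "gripper": 0.6}, {"dx": 0, "dy": 0, "dz": 0, "turn": 0, "gripper": 0.6}]}}

```text
t: 21.05
eef_pos: [584.7, -107.3, 225.9]
ee_rot: [-0.0, 0.665, 0.747, -0.0]
ft_force: [0.3, -0.6, -0.9]
opening: 50.8
grasp_force: 0.0
```

```bash
cat > cap.py <<'E'
from h import *
import sys
togo([585,-107.5,228]); c=cam("wrist"); s,p,M=tool(); im=read_camera("wrist"); cv2.imwrite("pics/capM.png",im)
e=proj(c,[578,-112.5,70]); print("exp cap",e.round(1),"foot",proj(c,[578,-112.5,20]).round(1))
for k in silhouettes("wrist","spring_b")+silhouettes("wrist","head_b"):
  r,q=np.where(k["pixels"]); print("sil",round(k["score"],2),np.round(k["pixel"],1),r.min(),r.max(),q.min(),q.max())
g=cv2.cvtColor(im,cv2.COLOR_BGR2GRAY); r0,c0=int(e[0])-45,int(e[1])-45; G=cv2.resize(g[r0:r0+90,c0:c0+90],None,fx=4,fy=4,interpolation=cv2.INTER_CUBIC)
h=cv2.HoughCircles(cv2.GaussianBlur(G,(5,5),0),cv2.HOUGH_GRADIENT,1.5,10,param1=80,param2=35,minRadius=60,maxRadius=110)
for x,y,rr in (h[0][:8] if h is not None else []):
  px=(r0+y/4,c0+x/4); print("circ",np.round(px,2),"r",rr/4,"at70",onz(c,px,70).round(1),"at20",onz(c,px,20).round(1))
f=c[0][0,0]; print("f",f,"cap r exp",f*15/(np.linalg.norm(c[2]-[578,-113,70])))
w=cv2.cvtColor(cv2.imread("pics/w2.png"),cv2.COLOR_BGR2GRAY)[165:205,295:340]; print(w[8:28,12:34])
E
python3 cap.py
```

```text
t 21.05 tcp [ 584.7 -107.3  225.9] yawY 6.6 F [ 0.34 -0.59 -0.86] open 50.8
units to [ 585.  -107.5  228. ] [-0.005  0.006 -0.042]
exp cap [182.4 318.2] foot [173.3 319. ]
sil 0.93 [107.8 317.1] 91 121 304 333
sil 0.86 [ 90.6 192.7] 76 106 168 215
sil 0.69 [175.9 320.4] 160 197 304 331
sil 0.66 [246.7 317.9] 223 264 303 329
sil 0.87 [251.8 313.9] 232 264 303 329
sil 0.84 [105.1 318.4] 92 121 304 333
sil 0.81 [ 89.6 185.6] 76 105 168 204
sil 0.77 [182.3 316.3] 168 197 304 329
circ [173.56 318.56] r 16.575 at70 [ 577.3 -102.9   70. ] at20 [ 577.6 -112.9   20. ]
f 307.5790285832573 cap r exp 14.088130456620668
[[219 219 219 220 220 220 219 218 216 215 214 216 217 218 218 219 217 217
  215 214 215 216]
 [219 219 220 220 220 220 219 217 216 214 214 216 216 217 219 218 218 217
  214 214 214 216]
 [218 218 219 220 220 220 219 218 217 213 214 215 216 217 217 218 218 217
  214 213 214 215]
 [218 218 218 220 219 219 219 217 214 211 208 210 213 217 217 217 217 217
  214 212 214 215]
 [218 217 218 218 220 219 218 215 208 201 198 199 202 210 216 217 217 216
  214 212 214 214]
 [218 218 217 218 21
[... 675 characters left out ...]
5 216 196 176 167 177 203 214
  213 211 210 210]
 [217 216 216 216 217 217 211 203 202 203 198 185 177 177 176 185 206 214
  214 211 210 211]
 [217 217 216 216 216 217 214 207 197 193 190 184 189 198 200 204 211 215
  214 211 209 210]
 [215 217 216 215 216 217 216 213 208 204 203 202 205 210 211 213 215 214
  214 211 209 211]
 [216 216 215 214 215 216 216 215 213 210 210 208 210 212 215 215 215 213
  212 211 209 210]
 [214 216 215 215 215 216 216 216 215 212 210 209 211 212 213 214 214 214
  213 211 209 209]
 [214 215 215 214 215 215 216 217 214 212 210 209 210 211 213 213 214 214
  213 211 209 208]
 [214 215 215 215 214 215 216 216 214 212 210 209 210 211 212 213 214 213
  212 211 209 208]]
```

```bash
python3 - <<'E'
from h import *
c=list(cam("wrist")); c[2]=np.array([536.719,275.998,372.853]); c[3]=R.from_euler("z",-0.08,degrees=True).as_matrix()@c[3]
im=cv2.imread("pics/w2.png"); hsv=cv2.cvtColor(im,cv2.COLOR_BGR2HSV); m=cv2.inRange(hsv,(10,110,60),(30,255,255)); r,q=np.where(m[130:225,280:345]); print(r.min()+130,r.max()+130,q.min()+280,q.max()+280)
g=cv2.cvtColor(im,cv2.COLOR_BGR2GRAY)
G=cv2.resize(g[150:215,285:350],None,fx=4,fy=4,interpolation=cv2.INTER_CUBIC)
h=cv2.HoughCircles(cv2.GaussianBlur(G,(7,7),0),cv2.HOUGH_GRADIENT,1.5,8,param1=60,param2=25,minRadius=70,maxRadius=95)
for x,y,rr in h[0][:4]:
  px=(150+y/4,285+x/4); print(np.round(px,2),rr/4,onz(c,px,45).round(1))
for px in((182.5,316.7),): print("pin",onz(c,px,51).round(1))
# same on top camera image, first frame: boss and M
t=cv2.imread("pics/top0.png"); ct=cam("top"); G=cv2.resize(cv2.cvtColor(t,cv2.COLOR_BGR2GRAY)[195:245,215:275],None,fx=6,fy=6,interpolation=cv2.INTER_CUBIC)
h=cv2.HoughCircles(cv2.GaussianBlur(G,(7,7),0),cv2.HOUGH_GRADIENT,1.5,8,param1=60,param2=20,minRadius=50,maxRadius=80)
for x,y,rr in (h[0][:3] if h is not None else []): px=(195+y/6,215+x/6); print("top",np.round(px,2),rr/6,onz(ct,px,45).round(1))
print("f",ct[0][0,0])
cm=cam("wrist"); print("M cap",onz(cm,(183.4,317.3),70).round(1))
togo([577.4,-113.2,60])
E
```

```text
137 217 294 340
[182.81 317.06] 19.7875 [537.3 200.6  45. ]
[180.56 317.81] 19.675 [537.8 203.2  45. ]
[184.31 315.56] 21.775 [535.8 198.7  45. ]
[186.56 317.81] 23.5375 [538.6 196.5  45. ]
pin [536.8 202.2  51. ]
top [207.62 235.88] 9.583333 [566.3 219.2  45. ]
f 444.5024520697934
M cap [ 577.  -114.3   70. ]
t 21.2 tcp [ 584.6 -108.1  225.5] yawY 6.51 F [ 0.15 -0.32 -0.2 ] open 51.6
units to [ 577.4 -113.2   60. ] [-0.086 -0.151  3.309]
```

Valve seat ≈ (537.2, 202.2) and middle spring ≈ (577.2, -113.5). Descending to grasp the cap.

>>> {"method": "play_rows", "body": {"motion": [{"dx": -0.1, "dy": -0.15, "dz": 0.8, "turn": 0, "gripper": 0.6}, {"dx": 0, "dy": 0, "dz": 0.8, "turn": 0, "gripper": 0.6}, {"dx": 0, "dy": 0, "dz": 0.8, "turn": 0, "gripper": 0.6}, {"dx": 0, "dy": 0, "dz": 0.6, "turn": 0, "gripper": 0.6}, {"dx": 0, "dy": 0, "dz": 0.2, "turn": 0, "gripper": 0.6}, {"dx": 0, "dy": 0, "dz": 0, "turn": 0, "gripper": 0.6}, {"dx": 0, "dy": 0, "dz": 0, "turn": 0, "gripper": 0.6}]}}

```text
t: 21.9
eef_pos: [578.7, -113.7, 67.8]
ee_rot: [0.001, 0.666, 0.746, 0.0]
ft_force: [0.3, 0.5, 1.2]
opening: 51.4
grasp_force: 0.0
```

>>> {"method": "play_rows", "body": {"motion": [{"dx": 0, "dy": 0, "dz": 0.2, "turn": 0, "gripper": 0.6}, {"dx": 0, "dy": 0, "dz": 0.2, "turn": 0, "gripper": 0.6}, {"dx": 0, "dy": 0, "dz": 0.2, "turn": 0, "gripper": 0.6}, {"dx": 0, "dy": 0, "dz": 0, "turn": 0, "gripper": 0.6}, {"dx": 0, "dy": 0, "dz": 0, "turn": 0, "gripper": 0.6}]}}

```text
t: 22.4
eef_pos: [577.8, -113.2, 36.0]
ee_rot: [-0.0, 0.666, 0.746, -0.0]
ft_force: [-0.7, 0.6, 0.4]
opening: 51.1
grasp_force: 0.0
```

```bash
python3 -c "
from h import *
togo([577.2,-113.5,32]); c=cam('wrist'); im=read_camera('wrist'); g=cv2.cvtColor(im,cv2.COLOR_BGR2GRAY)
for r in (225,235,240,245,250): print(r,g[r,250:400:4])
print(proj(c,[577.2,-113.5,70]),proj(c,[577.2,-98.5,70]),proj(c,[562,-113.5,70]))"
```

```text
t 22.4 tcp [ 577.8 -113.2   36. ] yawY 6.55 F [-0.73  0.63  0.42] open 51.1
units to [ 577.2 -113.5   32. ] [-0.004 -0.013  0.08 ]
225 [110 109 106  85  87  86  87  90  87  88  91 161 150 159 160 160 153 157
 162 165 156 152 164 147 158 152 165  88  88  87  88  87  88  88  86 117
 117 117]
235 [109 109 112  94  86  81  88  89  87  88  90 115 159 144 125 127 125 125
 126 125 125 123 126 127 141 163 115  87  88  88  89  88  80  93  96 119
 116 117]
240 [110 121 122 121  51  49  87  90  86  88  89  86 140 123 124 131 160 162
 163 163 163 160 135 122 125 145  85  87  88  86  87  85  45  66 125 124
 119 117]
245 [106 121 122  88  45  46  88  88  86  88  88  86 118 133 158 158 157 158
 158 158 158 158 159 157 134 121  86  86  88  88  88  85  44  45 110 123
 122 105]
250 [122 122 118  47  45  46  87  89  85  87  88  88 138 164 165 163 163 163
 165 163 163 162 163 163 162 137  89  86  88  89  87  82  43  43  50 122
 123 117]
[264.45206952 324.64147975] [234.71566832 328.48460374] [261.00195548 292.1045889 ]
```

The fingers straddle the cap, centred within 1 mm. I'll go down 6 mm more and close.

>>> {"method": "play_rows", "body": {"motion": [{"dx": 0, "dy": -0.01, "dz": 0.06, "turn": 0, "gripper": 0.6}, {"dx": 0, "dy": 0, "dz": 0.06, "turn": 0, "gripper": 0.6}, {"dx": 0, "dy": 0, "dz": 0, "turn": 0, "gripper": 0.2}, {"dx": 0, "dy": 0, "dz": 0, "turn": 0, "gripper": 0.2}, {"dx": 0, "dy": 0, "dz": 0, "turn": 0, "gripper": 0.2}, {"dx": 0, "dy": 0, "dz": 0, "turn": 0, "gripper": 0.2}, {"dx": 0, "dy": 0, "dz": 0, "turn": 0, "gripper": 0.2}]}}

```text
t: 23.15
eef_pos: [577.5, -113.3, 30.3]
ee_rot: [0.0, 0.666, 0.746, 0.0]
ft_force: [-0.3, -1.1, 0.7]
opening: 28.1
grasp_force: 59.0
```

>>> {"method": "play_rows", "body": {"motion": [{"dx": 0, "dy": 0, "dz": -0.1, "turn": 0, "gripper": 0.2}, {"dx": 0, "dy": 0, "dz": -0.2, "turn": 0, "gripper": 0.2}, {"dx": 0, "dy": 0, "dz": -0.4, "turn": 0, "gripper": 0.2}, {"dx": 0, "dy": 0, "dz": -0.5, "turn": 0, "gripper": 0.2}, {"dx": 0, "dy": 0, "dz": -0.6, "turn": 0, "gripper": 0.2}, {"dx": 0, "dy": 0, "dz": -0.6, "turn": 0, "gripper": 0.2}, {"dx": 0, "dy": 0, "dz": 0, "turn": 0, "gripper": 0.2}, {"dx": 0, "dy": 0, "dz": 0, "turn": 0, "gripper": 0.2}]}}

```text
t: 23.95
eef_pos: [577.7, -113.4, 151.4]
ee_rot: [0.001, 0.666, 0.746, 0.0]
ft_force: [-0.6, 0.7, -1.7]
opening: 27.9
grasp_force: 59.4
```

```bash
python3 - <<'E'
from h import *
togo([537.5,202.4,150]); print(state()["grasp_force"])
for n in("scene","top","wrist"):
  read_camera(n); c=cam(n)
  for m in mark_of(n,"spring_b"): print(n,np.round(m["pixel"],1),round(m["score"],2),onz(c,m["pixel"],12).round(0),onz(c,m["pixel"],132).round(1))
E
```

```text
t 23.95 tcp [ 577.7 -113.4  151.4] yawY 6.55 F [-0.58  0.66 -1.72] open 27.9
units to [537.5 202.4 150. ] [ 6.366 -0.079  0.023]
59.42587494850159
scene [204.6 253.9] 0.8 [496. -91.  12.] [ 580.6 -113.4  132. ]
scene [223.3 292.9] 0.75 [582. -36.  12.] [655.5 -65.8 132. ]
scene [177.3 262.2] 0.68 [433. -43.  12.] [526.2 -71.5 132. ]
scene [254.5 223.5] 0.56 [ 583. -199.   12.] [ 656.5 -206.5  132. ]
top [212.1 348.9] 0.47 [564. -30.  12.] [557.6 -24.8 132. ]
top [273.9 348.7] 0.43 [426. -33.  12.] [436.2 -26.9 132. ]
wrist [ 80.3 180. ] 0.92 [431. -31.  12.] [485.8 -37.1 132. ]
wrist [226.3 326.4] 0.9 [ 584. -160.   12.] [ 577.7 -114.1  132. ]
wrist [103.6 325.1] 0.74 [568. -38.  12.] [568.3 -40.9 132. ]
wrist [288.8 462.9] 0.68 [ 745. -217.   12.] [ 674.5 -148.4  132. ]
wrist [197.5 328.4] 0.62 [ 582. -128.   12.] [576.7 -95.4 132. ]
```

The spring is held upright, with its foot at about z = 133. Carrying it to the valve.

>>> {"method": "play_rows", "body": {"motion": [{"dx": 0.8, "dy": -0.01, "dz": 0, "turn": 0, "gripper": 0.2}, {"dx": 0.8, "dy": -0.01, "dz": 0, "turn": 0, "gripper": 0.2}, {"dx": 0.8, "dy": -0.01, "dz": 0, "turn": 0, "gripper": 0.2}, {"dx": 0.8, "dy": -0.01, "dz": 0, "turn": 0, "gripper": 0.2}, {"dx": 0.8, "dy": -0.01, "dz": 0, "turn": 0, "gripper": 0.2}, {"dx": 0.8, "dy": -0.01, "dz": 0, "turn": 0, "gripper": 0.2}, {"dx": 0.8, "dy": -0.01, "dz": 0, "turn": 0, "gripper": 0.2}, {"dx": 0.76, "dy": -0.01, "dz": 0, "turn": 0, "gripper": 0.2}]}}

```text
t: 25.05
eef_pos: [536.6, 203.8, 149.9]
ee_rot: [-0.0, 0.665, 0.746, -0.0]
ft_force: [1.4, -0.1, -0.7]
opening: 27.6
grasp_force: 59.4
```

>>> {"method": "play_rows", "body": {"motion": [{"dx": 0, "dy": 0, "dz": 0.6, "turn": 0, "gripper": 0.2}, {"dx": 0, "dy": 0, "dz": 0.4, "turn": 0, "gripper": 0.2}, {"dx": 0, "dy": 0, "dz": 0, "turn": 0, "gripper": 0.2}, {"dx": 0, "dy": 0, "dz": 0, "turn": 0, "gripper": 0.2}, {"dx": 0, "dy": 0, "dz": 0, "turn": 0, "gripper": 0.2}]}}

```text
t: 25.55
eef_pos: [537.8, 202.1, 101.6]
ee_rot: [0.0, 0.666, 0.746, 0.001]
ft_force: [0.5, 0.5, -0.7]
opening: 27.7
grasp_force: 59.5
```

```bash
python3 - <<'E'
from h import *
togo([537.5,202.4,66]); s,p,M=tool(); print(s["grasp_force"])
zf=p[2]-18.3; print("foot z",zf)
rs={}
for n in("scene","top","wrist"):
  read_camera(n); c=cam(n)
  for th,z in(("spring_b",zf),("valve_seat",45)):
    for m in mark_of(n,th):
      P=onz(c,m["pixel"],z)
      if np.hypot(*(P[:2]-[537,202]))<25: print(n,th,np.round(m["pixel"],1),round(m["score"],2),P.round(1))
E
```

```text
t 25.55 tcp [537.8 202.1 101.6] yawY 6.53 F [ 0.52  0.54 -0.71] open 27.7
units to [537.5 202.4  66. ] [ 0.006 -0.007  0.713]
59.462966322898865
foot z 83.34756872298053
scene spring_b [151.6 378.9] 0.63 [545.1 199.5  83.3]
top valve_seat [218.1 245.8] 0.68 [543.8 196.3  45. ]
wrist spring_b [223.  326.7] 0.58 [537.9 203.5  83.3]
wrist spring_b [206.9 328.6] 0.28 [537.8 214.   83.3]
wrist valve_seat [208.  327.6] 0.75 [539.2 201.2  45. ]
wrist valve_seat [227.9 327.2] 0.55 [540.8 185.5  45. ]
```

Lateral agreement is within about 1–2 mm, so I'm descending. The pin tip should be reached at TCP z ≈ 70 and the seat at ≈ 63.3.

>>> {"method": "play_rows", "body": {"motion": [{"dx": 0, "dy": 0, "dz": 0.3, "turn": 0, "gripper": 0.2}, {"dx": 0, "dy": 0, "dz": 0.2, "turn": 0, "gripper": 0.2}, {"dx": 0, "dy": 0, "dz": 0.08, "turn": 0, "gripper": 0.2}, {"dx": 0, "dy": 0, "dz": 0, "turn": 0, "gripper": 0.2}, {"dx": 0, "dy": 0, "dz": 0, "turn": 0, "gripper": 0.2}, {"dx": 0, "dy": 0, "dz": 0.02, "turn": 0, "gripper": 0.2}, {"dx": 0, "dy": 0, "dz": 0.02, "turn": 0, "gripper": 0.2}, {"dx": 0, "dy": 0, "dz": 0, "turn": 0, "gripper": 0.2}]}}

```text
t: 26.8
eef_pos: [537.2, 202.2, 69.3]
ee_rot: [0.0, 0.666, 0.746, 0.0]
ft_force: [-0.5, 0.7, -1.2]
opening: 27.9
grasp_force: 59.5
```

>>> {"method": "play_rows", "body": {"motion": [{"dx": 0, "dy": 0, "dz": 0.02, "turn": 0, "gripper": 0.2}, {"dx": 0, "dy": 0, "dz": 0.02, "turn": 0, "gripper": 0.2}, {"dx": 0, "dy": 0, "dz": 0, "turn": 0, "gripper": 0.2}]}}

```text
t: 27.1
eef_pos: [537.1, 202.1, 67.1]
ee_rot: [-0.0, 0.666, 0.746, -0.0]
ft_force: [0.0, -0.6, -0.3]
opening: 27.8
grasp_force: 59.5
```

>>> {"method": "play_rows", "body": {"motion": [{"dx": 0, "dy": 0, "dz": 0.02, "turn": 0, "gripper": 0.2}, {"dx": 0, "dy": 0, "dz": 0.02, "turn": 0, "gripper": 0.2}, {"dx": 0, "dy": 0, "dz": 0, "turn": 0, "gripper": 0.2}]}}

```text
t: 27.4
eef_pos: [537.1, 202.1, 65.1]
ee_rot: [-0.0, 0.666, 0.746, -0.0]
ft_force: [0.4, -0.2, -1.1]
opening: 27.2
grasp_force: 59.5
```

>>> {"method": "play_rows", "body": {"motion": [{"dx": 0, "dy": 0, "dz": 0.02, "turn": 0, "gripper": 0.2}, {"dx": 0, "dy": 0, "dz": 0, "turn": 0, "gripper": 0.2}]}}

```text
t: 27.6
eef_pos: [537.2, 202.2, 64.2]
ee_rot: [0.0, 0.666, 0.746, -0.0]
ft_force: [1.0, -0.1, -0.4]
opening: 27.8
grasp_force: 59.5
```

```bash
cat > f.py <<'E'
from h import *
F=[];T=[]
for i in range(4): read_camera("wrist"); s=state(); F.append(s["ft_force"]);T.append(s["moment"])
print(np.mean(F,0).round(2),np.mean(T,0).round(3)); togo([537.2,202.2,63.3])
E
python3 f.py
```

```text
[-0.09  0.32 -0.85] [0.021 0.028 0.004]
t 27.8 tcp [537.2 202.2  64.3] yawY 6.55 F [ 0.43  0.05 -0.77] open 27.8
units to [537.2 202.2  63.3] [ 0.   -0.    0.02]
```

The pin has entered without force, with the foot about 1 mm above the boss. Continuing in 1 mm steps to push home.

>>> {"method": "play_rows", "body": {"motion": [{"dx": 0, "dy": 0, "dz": 0.02, "turn": 0, "gripper": 0.2}, {"dx": 0, "dy": 0, "dz": 0, "turn": 0, "gripper": 0.2}]}}

```text
t: 28.0
eef_pos: [537.3, 202.2, 63.3]
ee_rot: [0.0, 0.666, 0.746, 0.0]
ft_force: [0.6, -0.2, 0.6]
opening: 27.6
grasp_force: 59.5
```

>>> {"method": "play_rows", "body": {"motion": [{"dx": 0, "dy": 0, "dz": 0.02, "turn": 0, "gripper": 0.2}, {"dx": 0, "dy": 0, "dz": 0, "turn": 0, "gripper": 0.2}]}}

```text
t: 28.2
eef_pos: [537.3, 202.2, 62.3]
ee_rot: [0.0, 0.666, 0.746, 0.0]
ft_force: [1.0, -0.2, 1.0]
opening: 27.4
grasp_force: 59.6
```

>>> {"method": "play_rows", "body": {"motion": [{"dx": 0, "dy": 0, "dz": 0.02, "turn": 0, "gripper": 0.2}, {"dx": 0, "dy": 0, "dz": 0, "turn": 0, "gripper": 0.2}]}}

```text
t: 28.4
eef_pos: [537.3, 202.2, 61.3]
ee_rot: [0.0, 0.666, 0.746, 0.0]
ft_force: [0.6, 0.7, 1.5]
opening: 27.9
grasp_force: 59.6
```

>>> {"method": "play_rows", "body": {"motion": [{"dx": 0, "dy": 0, "dz": 0.02, "turn": 0, "gripper": 0.2}, {"dx": 0, "dy": 0, "dz": 0.02, "turn": 0, "gripper": 0.2}, {"dx": 0, "dy": 0, "dz": 0, "turn": 0, "gripper": 0.2}]}}

```text
t: 28.7
eef_pos: [537.3, 202.2, 59.3]
ee_rot: [0.0, 0.666, 0.746, 0.0]
ft_force: [1.1, 0.2, 3.9]
opening: 27.7
grasp_force: 59.7
```

>>> {"method": "play_rows", "body": {"motion": [{"dx": 0, "dy": 0, "dz": 0.02, "turn": 0, "gripper": 0.2}, {"dx": 0, "dy": 0, "dz": 0.02, "turn": 0, "gripper": 0.2}, {"dx": 0, "dy": 0, "dz": 0, "turn": 0, "gripper": 0.2}, {"dx": 0, "dy": 0, "dz": 0, "turn": 0, "gripper": 0.2}, {"dx": 0, "dy": 0, "dz": 0, "turn": 0, "gripper": 0.2}, {"dx": 0, "dy": 0, "dz": 0, "turn": 0, "gripper": 0.2}]}}

```text
t: 29.3
eef_pos: [537.4, 202.2, 57.4]
ee_rot: [0.0, 0.666, 0.746, 0.0]
ft_force: [0.6, -0.9, 5.3]
opening: 27.7
grasp_force: 59.8
```

```bash
python3 f.py
```

```text
[1.07 0.45 4.75] [-0.013 -0.098  0.009]
t 29.5 tcp [537.4 202.2  57.4] yawY 6.55 F [1.29 0.96 4.52] open 27.7
units to [537.2 202.2  63.3] [ 0.    -0.003 -0.117]
```

The spring was pushed home at about 5 N and held. I'll unload it back to free height, then release.

>>> {"method": "play_rows", "body": {"motion": [{"dx": 0, "dy": 0, "dz": -0.06, "turn": 0, "gripper": 0.2}, {"dx": 0, "dy": 0, "dz": -0.06, "turn": 0, "gripper": 0.2}, {"dx": 0, "dy": 0, "dz": 0, "turn": 0, "gripper": 0.2}, {"dx": 0, "dy": 0, "dz": 0, "turn": 0, "gripper": 0.2}]}}

```text
t: 29.9
eef_pos: [537.1, 202.1, 63.1]
ee_rot: [-0.0, 0.666, 0.746, -0.0]
ft_force: [0.7, 0.6, 0.9]
opening: 27.5
grasp_force: 59.6
```

>>> {"method": "play_rows", "body": {"motion": [{"dx": 0, "dy": 0, "dz": 0, "turn": 0, "gripper": 0.4}, {"dx": 0, "dy": 0, "dz": 0, "turn": 0, "gripper": 0.6}, {"dx": 0, "dy": 0, "dz": 0, "turn": 0, "gripper": 0.6}, {"dx": 0, "dy": 0, "dz": 0, "turn": 0, "gripper": 0.6}]}}

```text
t: 30.3
eef_pos: [537.2, 202.1, 63.2]
ee_rot: [-0.0, 0.666, 0.746, -0.0]
ft_force: [-0.3, -0.2, -0.2]
opening: 51.0
grasp_force: 0.0
```

>>> {"method": "play_rows", "body": {"motion": [{"dx": 0, "dy": 0, "dz": -0.3, "turn": 0, "gripper": 0.6}, {"dx": 0, "dy": 0, "dz": -0.6, "turn": 0, "gripper": 0.6}, {"dx": 0, "dy": 0, "dz": -0.9, "turn": 0, "gripper": 0.6}, {"dx": 0, "dy": 0, "dz": -0.9, "turn": 0, "gripper": 0.6}, {"dx": 0, "dy": 0, "dz": 0, "turn": 0, "gripper": 0.6}, {"dx": 0, "dy": 0, "dz": 0, "turn": 0, "gripper": 0.6}]}}

```text
t: 30.9
eef_pos: [537.6, 202.3, 200.2]
ee_rot: [0.001, 0.666, 0.746, 0.001]
ft_force: [0.3, -0.2, -0.7]
opening: 51.0
grasp_force: 0.0
```

```bash
python3 - <<'E'
from h import *
togo([537.2,202.2,210])
for n in("scene","top","wrist"):
  read_camera(n); c=cam(n)
  for m in mark_of(n,"spring_b"):
    print(n,np.round(m["pixel"],1),round(m["score"],2),"z45",onz(c,m["pixel"],45).round(1),"z12",onz(c,m["pixel"],12).round(1))
  for k in silhouettes(n,"spring_b"):
    r,q=np.where(k["pixels"]); print("  sil",np.round(k["pixel"]),r.min(),r.max(),q.min(),q.max())
  for z in(45,53,103): print("  exp",z,proj(c,[537.3,202.2,z]).round(1))
E
```

```text
t 30.9 tcp [537.6 202.3 200.2] yawY 6.55 F [ 0.25 -0.24 -0.74] open 51.0
units to [537.2 202.2 210. ] [-0.    -0.007 -0.196]
scene [177.7 261.8] 0.88 z45 [459.2 -52.1  45. ] z12 [433.6 -44.3  12. ]
scene [161.9 378.1] 0.86 z45 [543.7 202.2  45. ] z12 [521.3 219.6  12. ]
scene [221.3 288.6] 0.81 z45 [593.4 -50.3  45. ] z12 [572.9 -42.4  12. ]
scene [256.7 224.3] 0.78 z45 [ 608.9 -201.2   45. ] z12 [ 588.9 -199.1   12. ]
  sil [251. 225.] 237 262 215 233
  sil [213. 290.] 200 226 283 298
  sil [170. 261.] 158 183 257 272
  sil [152. 378.] 140 166 370 385
  exp 45 [160.  376.6]
  exp 53 [157.8 376.9]
  exp 103 [142.9 378.9]
top [204.4 421.1] 0.77 z45 [ 582.7 -185.9   45. ] z12 [ 585.2 -192.7   12. ]
top [210.5 352.8] 0.75 z45 [566.  -37.2  45. ] z12 [567.9 -39.   12. ]
top [221.  245.2] 0.54 z45 [537.4 197.4  45. ] z12 [538.4 203.6  12. ]
top [271.6 346.3] 0.51 z45 [433.8 -25.8  45. ] z12 [431.2 -27.2  12. ]
  sil [123. 282.] 113 134 270 289
  sil [200. 426.] 196 209 416 434
  sil [219. 242.] 213 227 238 250
  sil [207. 353.] 200 216 344 360
  sil [274. 349.] 265 280 343 355
  sil [216. 249.] 199 231 237 267
  exp 45 [221. 243.]
  exp 53 [220.9 242.3]
  exp 103 [220.1 237.7]
wrist [179.7 323.3] 0.85 z45 [535.2 201.2  45. ] z12 [535.9 194.   12. ]
  sil [187. 327.] 166 210 308 341
  sil [313. 327.] 293 337 298 363
  sil [356. 207.] 343 365 202 211
  exp 45 [179.  325.4]
  exp 53 [180.6 325.4]
  exp 103 [193.1 325.6]
```

The spring stands upright on the valve pin within measurement error, the other two are still on their seats, and the gripper is clear. Handing in.

```bash
python3 -c "
from workcell import *
print(sign_off())"
```

```text
the job is handed in; nothing more can be done
None
```

I handed the job in, but no verdict came back: the left spring was soft (5.0 N at the mark), the middle one good (9.8 N) and the right one stiff (12.4 N at about 6 mm), and the good spring now stands on the farther valve's pin, pushed home at about 5 N and released.

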